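# Find the steel ballast on the balance and seat it in the bookend

## Robot

A 7-joint arm with a two-finger parallel gripper is mounted at the origin on the work surface. World frame = base frame: x ahead of the robot, y to its left, z up, the work surface at z = 0. Lengths are in m, angles in rad, forces in N, time in s.
With the tool pointing down it reaches from about 0.35 to 0.9 m from the base axis. Payload 7.2 kg.
Tool frame: the origin (TCP) lies at the very end of the fingers, on their centre line; the grasp point (between the pads) lies 19 mm behind it; z points along the fingers, y is the direction in which the jaws open and shut (so a half turn about z gives the same grasp; the last joint's range is limited). The gripper opens to 88 mm and grips with 3 to 60 N. Pads are 20 mm wide; open, the fingers measure 115 mm over their backs; the gripper's body (75 mm by 178 mm) begins 61 mm behind the grasp point.
Start: joints at [-1.333, 0.411, -0.013, 1.596, 0.006, 1.134, -0.082], TCP at [0.188, 0.596, 0.223] pointing down, gripper open.
Joint ranges: [-2.95, 2.95], [-0.29, 1.99], [-1.47, 1.44], [0.14, 2.54], [-1.03, 4.17], [0.13, 1.85], [-2.86, 2.86]. Speed limits (rad/s): [2.39, 2.39, 3.01, 3.01, 3.14, 3.14, 3.14].

## Interface

Orientations are given as a rotation vector (axis times angle).
In Python, from station import bot, snapshot, calibration gives the robot as it stands.
- The arm moves only by the tool send_rows, never from a script. Its argument "moves" is a list of rows, each a list of 4 numbers: the shift along the tool's x, y, z in m, then the turn about the tool's z in degrees. A call has 1 to 20 rows; each row shifts and turns the pose as measured when the row begins, along the tool's axes as they then stand; what a row does not reach is not made up. A row lasts 1/12 s, in which the tool goes at most 41.7 mm and 7.16 degrees, less where a joint would pass 70% of its speed; a pose out of reach is approached as far as the arm can. A call is refused whole if a number of a shift passes 0.0417 or a number of a turn 7.16, either way. A call with a gripper value outside its range is refused whole. "jaw" is the gripper command: -1 is fully open, 1 is shut, values between are in proportion, set as the call begins (left out, the last holds). The fingers move at their own pace and stop on an object; the grip force is fixed at half the most. Time passes only in rows, so rows that do not move let the fingers close. It gives the time, the measured TCP pose, the force and the opening at its end, in the units of the state.
- bot.sense(): the state, without advancing time (a new reading comes with each control period).
- snapshot(name): name is "side" or "top"; returns (picture, depth): 480x640x3 uint8, red, green, blue; 480x640 float32, m along the optical axis (not along the pixel's ray), 0 where there is no reading.
- calibration(name): a dict with "intrinsics" (3x3 intrinsics, pixels), "world_to_cam" (4x4, takes a point from world to camera coordinates). Camera axes: x right, y down, z forward; pixel columns grow to the right and rows downward; lengths in m; the calibration is good to about 2 mm. A picture is of the moment at which its call begins. calibration takes no time and is no camera call.
- bot.sign_off(): hands the job in, once; it reports no verdict.
The state is a dict: "clock": time; "qpos": joint angles; "qvel": joint speeds; "joint_efforts": joint torques, N m; "tcp_pos": TCP position; "eef_rot": TCP orientation; "contact_force": force on the tool from outside, world axes, zero at the start; "torque": the same for the moment, N m; "grip_width": finger opening in m.
Only numpy, scipy, OpenCV 4.12 (cv2) and the standard library are available. Lean on these libraries where they do the work, as an engineer would, in place of code of your own. Each camera call takes 0.05 s, during which the arm holds its last target.

## Task

One of the two look-alike green slugs is the steel ballast for the bookend, the other is a hollow dummy. Set them gently on opposite pans of the balance, one on each, let go and see which side drops; then take the slug that dropped and slide it nose first into the tunnel under the bookend's yellow foot, pressing it firmly but gently (about 10 N, never as much as 20 N) against the stiff plunger hidden inside until the plunger has given way by more than half, and let go. Leave the other slug lying in its pan, and do not disturb the things on the desk.

Things in the scene. Friction and masses are not known exactly. Their poses are not given: they have to be found in the camera images.
- slug_a: Green ballast slug: base 70 long x 36 wide x 18 high, with an upright grip fin on it, 12 thick (along y), 24 long (x from -24 to 0), top 53 above the underside. Origin: centre of the underside; x points to the nose (end without fin), z up. Stands on the desk at the start. One slug is steel (235 to 295 g), one a hollow dummy (100 to 120 g); they look the same and either may be either.
- slug_b: Green ballast slug: base 70 long x 36 wide x 18 high, with an upright grip fin on it, 12 thick (along y), 24 long (x from -24 to 0), top 53 above the underside. Origin: centre of the underside; x points to the nose (end without fin), z up. Stands on the desk at the start. One slug is steel (235 to 295 g), one a hollow dummy (100 to 120 g); they look the same and either may be either.
- slug_a_nose (a point): The lower front edge of that slug's nose, mid-width, 35 in front of the slug's origin.
- slug_b_nose (a point): The lower front edge of that slug's nose, mid-width, 35 in front of the slug's origin.
- balance: A pivot balance fixed to the desk: black foot 110 x 100, low steel uprights, an aluminium beam 260 long along the balance's y, pivoted 44 above the desk, with a white pan on each end. Origin: on the desk under the pivot; y points along the beam to the left pan, z up. It takes less than 20 N from anything.
- beam (a joint): Tip of the balance beam, rad: 0 level (empty, a light spring centres it), positive when the left pan is down, negative when the right pan is down; stops at +-0.16. The dummy alone tips it by 0.06 to 0.09, the steel one alone by 0.15 or more, both together by 0.05 to 0.13 towards the heavier; it settles within a second.
- pan_left (a point): Centre of the inner floor of the balance's left pan (+110 along the balance's y). White pan, 100 (balance x) x 64 (balance y), rim 5 high; a slug fits with its length along the balance's x, nose either way. The floor is 53 above the desk when level and rises or falls up to 18 as the beam tips.
- pan_right (a point): Centre of the inner floor of the balance's right pan (-110 along the balance's y). White pan, 100 (balance x) x 64 (balance y), rim 5 high; a slug fits with its length along the balance's x, nose either way. The floor is 53 above the desk when level and rises or falls up to 18 as the beam tips.
- bookend: Bookend fixed to the desk. Origin: on the desk under the middle of the tunnel mouth; x points into the tunnel, z up. The tunnel under the yellow roof is 39 wide, 24 high, with the bare desk as its floor; roof top 28 above the desk; flared guides 16 high lead in from x = -24, where they stand 59 apart. Upright 130 high, 100 wide at x = 60; books to 172 high, 120 wide, x to 158. Takes less than 20 N.
- tunnel_mouth (a point): Middle of the tunnel mouth on the desk.
- plunger (a joint): How far the rubber-faced plunger in the tunnel is pushed in, m: 0 untouched, 0.010 at its end. Gives at 5 N, needs 7.5 N to be in by 0.005 and 10 N at its end; stays where pushed. Its face is hidden under the roof, 13 to 28 mm inside the mouth, different every time, not measured: feel for it. The slug's sliding friction adds 1 to 2 N.
- pen_cup: A bystander, to be left alone (it may not move 20 from where it stood): white pen cup, 74 wide, 90 high with pens to 145. Origin: centre of the underside.
- stapler: A bystander, to be left alone (it may not move 20 from where it stood): red and black stapler, 140 x 36 x 48. Origin: centre of the underside, x along it.
- tape_roll: A bystander, to be left alone (it may not move 20 from where it stood): clear roll of tape lying flat, 90 across, 20 high. Origin: centre of the underside.

How it is judged:
By the outcome, as a careful person would: the job done as asked, in the order asked, and still so for the second after the job is handed in, with the robot touching nothing.
It also fails if it takes over 67 s, if anything falls off the work surface, if the arm or the gripper's body presses on something with over 40 N, if the wrist force passes 120 N, or if a joint passes its speed limit or range.

## Working session

There is one attempt and no reset: what is moved stays moved. The work goes in short steps, Python scripts to look and compute and a tool call to move; the robot and the scene stay as the last step left them, time stands still between calls to the robot, and variables do not carry over. Pictures are saved under pics/ and viewed, and the job is handed in when it is done.

Besides the shell and the picture viewer there is one more tool, called in YAML: its name, and indented under it one key for each argument. send_rows: Moves the arm, as the interface text tells. Its arguments: {"type":"object","properties":{"moves":{"type":"array","items":{"type":"array","items":{"type":"number"}}},"jaw":{"type":"number"}},"required":["moves"]}

```bash
mkdir -p pics; ls
python3 - <<'E'
from station import bot, snapshot, calibration
import cv2, numpy as np
s=bot.sense(); print(s)
for n in ["side","top"]:
    p,d=snapshot(n); cv2.imwrite(f"pics/{n}0.png",p[:,:,::-1]); np.savez(f"{n}0.npz",p=p,d=d)
    print(calibration(n))
E
```

```text
pics
{'clock': 0.0, 'qpos': array([-1.33318727,  0.41191095, -0.01274594,  1.59704824,  0.00560658,
        1.13432992, -0.08224028]), 'qvel': array([-4.43579662e-04, -1.11235302e-03, -1.36346635e-03,  2.93002970e-04,
        7.05109820e-05,  1.19809999e-04, -9.42267740e-05]), 'joint_efforts': array([ 3.36452867e-04, -5.87954307e+01,  6.41337689e-01, -2.91063112e+01,
       -5.39477100e-02,  1.83932029e-02,  1.45688009e-04]), 'tcp_pos': array([0.18803217, 0.59549444, 0.22180032]), 'eef_rot': array([-4.78443839e-01, -3.10480122e+00,  2.59890291e-03]), 'contact_force': array([ 0.12426881,  0.76907536, -0.4505676 ]), 'torque': array([-0.01081368, -0.00683666,  0.01603736]), 'grip_width': 0.08771232550934459}
{'intrinsics': array([[455.67946576,   0.        , 319.46291563],
       [  0.        , 455.67946576, 236.06566753],
       [  0.        ,   0.        ,   1.        ]]), 'world_to_cam': array([[ 9.77639382e-01, -2.10286168e-01,  9.83030290e-04,
        -5.12289620e-01],
       [-1.15505815e-01, -5.40891586e-01, -8.33123459e-01,
         1.36698924e-01],
       [ 1.75726053e-01,  8.14380758e-01, -5.53086191e-01,
         8.04108610e-01],
       [ 0.00000000e+00,  0.00000000e+00,  0.00000000e+00,
         1.00000000e+00]])}
{'intrinsics': array([[453.04834973,   0.        , 313.95600856],
       [  0.        , 453.04834973, 233.62829867],
       [  0.        ,   0.        ,   1.        ]]), 'world_to_cam': array([[-0.00995826, -0.99973966, -0.02052919,  0.03960161],
       [-0.99249775,  0.01238382, -0.12163411,  0.53628566],
       [ 0.12185667,  0.01916391, -0.99236268,  0.86260337],
       [ 0.        ,  0.        ,  0.        ,  1.        ]])}
```

View pics/top0.png

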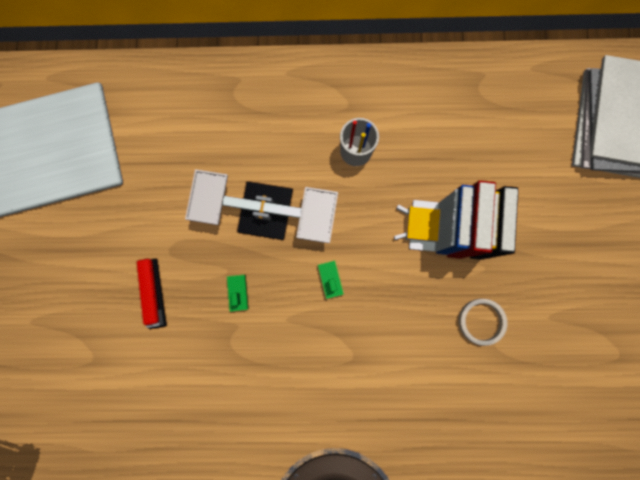

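View pics/side0.png

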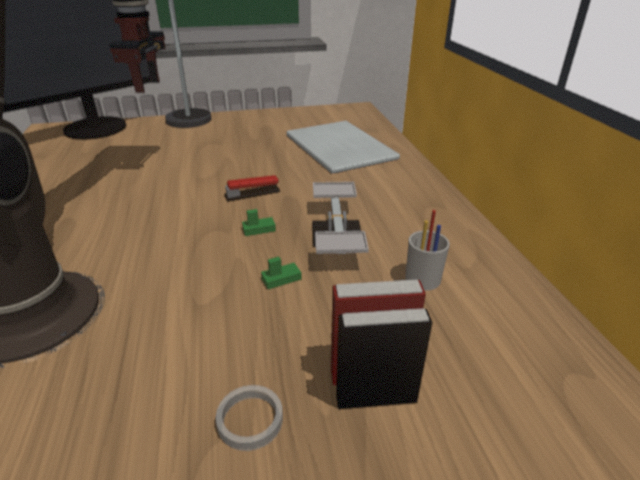

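```bash
cat > h.py <<'E'
from station import bot, snapshot, calibration
import cv2, numpy as np
def cloud(n,p,d):
    c=calibration(n);K=c["intrinsics"];T=np.linalg.inv(c["world_to_cam"])
    v,u=np.mgrid[0:480,0:640]
    P=np.stack([(u-K[0,2])/K[0,0]*d,(v-K[1,2])/K[1,1]*d,d,np.ones_like(d)],-1)
    return (P@T.T)[...,:3]
def pix2w(n,u,v,z):
    c=calibration(n);K=c["intrinsics"];T=np.linalg.inv(c["world_to_cam"])
    r=T[:3,:3]@np.array([(u-K[0,2])/K[0,0],(v-K[1,2])/K[1,1],1]);o=T[:3,3]
    return o+r*(z-o[2])/r[2]
def proj(n,X):
    c=calibration(n);X=np.atleast_2d(X)
    q=X@c["world_to_cam"][:3,:3].T+c["world_to_cam"][:3,3]
    q=q@c["intrinsics"].T; return q[:,:2]/q[:,2:]
def crop(p,u0,v0,u1,v1,s,name):
    cv2.imwrite(name,cv2.resize(p[v0:v1,u0:u1,::-1],None,fx=s,fy=s,interpolation=cv2.INTER_CUBIC))
def green(p):
    h=cv2.cvtColor(p,cv2.COLOR_RGB2HSV)
    return ((h[...,0]>45)&(h[...,0]<80)&(h[...,1]>120)&(h[...,2]>30)).astype(np.uint8)
E
python3 - <<'E'
from h import *
for n in ["top","side"]:
    f=np.load(n+"0.npz");p,d=f["p"],f["d"];W=cloud(n,p,d)
    m=green(p);k,l,st,ce=cv2.connectedComponentsWithStats(m)
    for i in range(1,k):
        if st[i,4]<150 or st[i,1]<150: continue
        X=W[l==i];X=X[(X[:,2]>.005)]
        b=X[abs(X[:,2]-.018)<.005];t=X[X[:,2]>.045]
        print(n,st[i],ce[i],"base",len(b),b.mean(0).round(4),cv2.minAreaRect((b[:,:2]*1000).astype(np.float32)),"fin",len(t),t.mean(0).round(4) if len(t) else '')
f=np.load("top0.npz");p,d=f["p"],f["d"];W=cloud("top",p,d)
print("desk z",np.median(W[340:400,250:400,2]))
crop(p,170,150,370,330,4,"pics/c1.png")
crop(p,380,160,530,270,5,"pics/c2.png")
# pans
g=(p.min(2)>150)&(W[...,2]>.04)&(W[...,2]<.08)
k,l,st,ce=cv2.connectedComponentsWithStats(g.astype(np.uint8))
for i in range(1,k):
    if st[i,4]>100:
        X=W[l==i];print(st[i],X.mean(0).round(4),np.median(X[:,2]),cv2.minAreaRect((X[:,:2]*1000).astype(np.float32)))
h=cv2.cvtColor(p,cv2.COLOR_RGB2HSV)
y=((h[...,0]>18)&(h[...,0]<28)&(h[...,1]>220)&(W[...,2]>.02)&(W[...,2]<.04))
y[:150]=0
k,l,st,ce=cv2.connectedComponentsWithStats(y.astype(np.uint8))
for i in range(1,k):
    if st[i,4]>100:
        X=W[l==i];print("yel",st[i],X.mean(0).round(4),cv2.minAreaRect((X[:,:2]*1000).astype(np.float32)))
E
```

```text
top [318 261  25  38 629] [330.13672496 279.41812401] base 539 [0.4487 0.0032 0.0176] ((447.1384582519531, 2.866331100463867), (68.17208862304688, 35.60564422607422), 13.523399353027344) fin 78 [0.4355 0.0005 0.0636]
top [227 275  21  37 656] [236.92530488 292.63262195] base 507 [0.4253 0.1881 0.0174] ((422.68670654296875, 189.12855529785156), (69.15312194824219, 35.44269943237305), 5.642856597900391) fin 88 [0.4114 0.1822 0.0816]
side [265 264  34  18 163] [284.53374233 272.36809816] base 161 [ 4.555e-01 -2.000e-04  1.750e-02] ((447.8291320800781, 0.015684127807617188), (64.74391174316406, 34.41958999633789), 12.625584602355957) fin 1 [ 0.3753 -0.6886  0.5591]
desk z -0.00025859416776391475
[ 594   56   46  106 4052] [ 0.7733 -0.5741  0.0484] 0.0483646602244765 ((780.180419921875, -575.3270874023438), (88.69242095947266, 212.6346435546875), 81.50979614257812)
[ 186  170   75   54 1845] [0.6073 0.2322 0.0521] 0.052097390051347725 ((603.3530883789062, 206.43197631835938), (138.3262939453125, 98.5069580078125), 79.97593688964844)
[ 263  187   74   55 1970] [0.5737 0.0385 0.0525] 0.05254136598327186 ((578.17822265625, 64.28121185302734), (137.8644256591797, 100.1814956665039), 80.02610778808594)
yel [408 207  31  33 897] [ 0.5545 -0.1826  0.0279] ((554.923583984375, -182.67359924316406), (58.873783111572266, 61.70736312866211), 83.30525970458984)
```

View pics/c1.png

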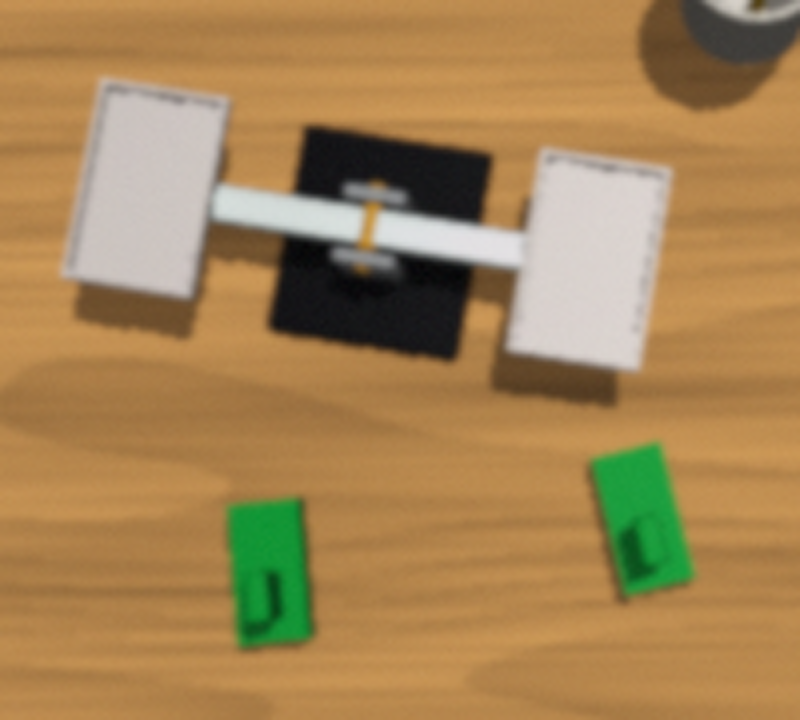

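View pics/c2.png

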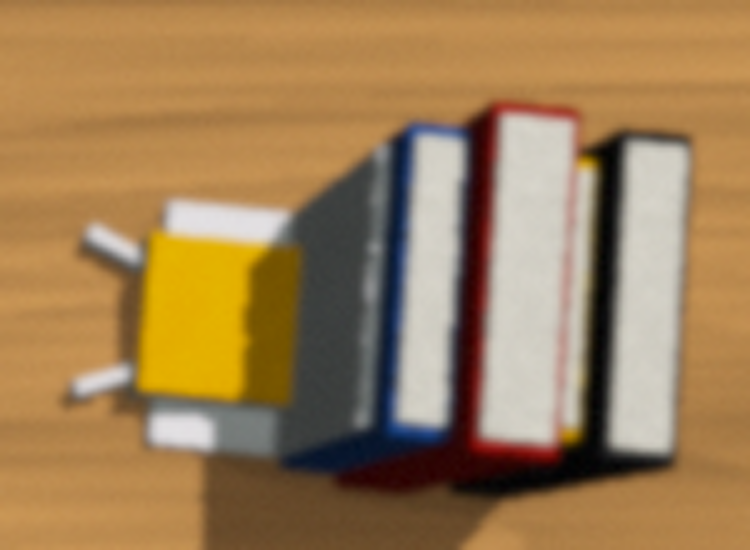

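Run:
```python
from h import *
def C(pts,s,o,z,name):
    W=np.array([pix2w("top",(a+.5)/s-.5+o[0],(b+.5)/s-.5+o[1],z) for a,b in pts])
    c=W.mean(0); e=[np.linalg.norm(W[i]-W[(i+1)%4]) for i in range(4)]
    # direction from edge 2-3 mid (rear) to edge 0-1 mid (front)
    f=(W[0]+W[1]-W[2]-W[3])/2; l=(W[0]+W[3]-W[1]-W[2])/2
    print(name,c.round(4),"yaw(front)",np.degrees(np.arctan2(f[1],f[0])).round(2),"yaw(left)-90",(np.degrees(np.arctan2(l[1],l[0]))-90).round(2),np.round(e,4))
    return c
o=(170,150)
a=C([(102,80),(230,98),(190,298),(65,275)],4,o,.058,"panL")
b=C([(542,148),(672,168),(638,368),(505,350)],4,o,.058,"panR")
print("mid",(a+b)/2,"beam yaw",np.degrees(np.arctan2(*(a-b)[1::-1]))-90,np.linalg.norm(a-b))
C([(228,508),(302,500),(312,635),(240,647)],4,o,.018,"slugL")
C([(590,460),(658,444),(693,578),(625,595)],4,o,.018,"slugR")
C([(302,243),(292,405),(137,392),(150,233)],5,(380,160),.028,"roof")
for p in [(92,230),(75,392)]: print(pix2w("top",(p[0]+.5)/5-.5+380,(p[1]+.5)/5-.5+160,.016))
for p in [(150,233),(137,392)]: print(pix2w("top",(p[0]+.5)/5-.5+380,(p[1]+.5)/5-.5+160,.028))
```

```text
panL [0.6094 0.2424 0.058 ] yaw(front) -9.86 yaw(left)-90 -10.07 [0.0641 0.1005 0.0623 0.0981]
panR [0.5716 0.027  0.058 ] yaw(front) -10.51 yaw(left)-90 -9.1 [0.064  0.099  0.0644 0.1005]
mid [0.59053278 0.13468396 0.058     ] beam yaw -9.958680319416345 0.21875700854708036
slugL [0.4223 0.1874 0.018 ] yaw(front) 5.25 yaw(left)-90 7.15 [0.0372 0.0668 0.0361 0.0688]
slugR [0.4467 0.003  0.018 ] yaw(front) 13.84 yaw(left)-90 12.97 [0.0348 0.0684 0.0346 0.0688]
roof [ 0.5555 -0.1842  0.028 ] yaw(front) -95.1 yaw(left)-90 -96.28 [0.0651 0.061  0.0642 0.0603]
[ 0.59379965 -0.13668695  0.016     ]
[ 0.52795059 -0.12775323  0.016     ]
[ 0.59006558 -0.15767208  0.028     ]
[ 0.52632074 -0.15028293  0.028     ]
```

```bash
cat >> h.py <<'E'
from scipy.spatial.transform import Rotation as R
def st():
    s=bot.sense();M=R.from_rotvec(s["eef_rot"]).as_matrix()
    yaw=np.degrees(np.arctan2(M[1,0],M[0,0]))
    return s,M,yaw
def goto(xyz,yaw):
    """shift in tool axes now, and after turning; yaw mod 180"""
    s,M,y=st();t=(y-yaw+90)%180-90   # tool turn (z down)
    M2=M@R.from_euler('z',t,degrees=True).as_matrix()
    d=np.array(xyz)-s["tcp_pos"]
    print("t",round(s["clock"],2),"pos",s["tcp_pos"].round(4),"yaw",y.round(2),"F",s["contact_force"].round(2),"w",round(s["grip_width"],4),"tilt",M[:,2].round(4))
    print(" shift now-axes",(M.T@d).round(4),"turn",t.round(2),"shift after-turn axes",(M2.T@d).round(4), "j7",s["qpos"][6].round(2))
E
python3 -c "
from h import *
goto((.4105,.187,.12),6)"
```

```text
t 0.1 pos [0.1881 0.5956 0.2219] yaw 162.48 F [-0.04 -0.31  0.05] w 0.0879 tilt [-3.0e-04 -1.3e-03 -1.0e+00]
 shift now-axes [-0.3351 -0.3225  0.1024] turn -23.52 shift after-turn axes [-0.1786 -0.4295  0.1024] j7 -0.08
```

send_rows:
  moves:
    - [0,0,0,-5.9]
    - [0,0,0,-5.9]
    - [0,0,0,-5.9]
    - [0,0,0,-5.9]
    - [-0.0149,-0.0358,0,0]
    - [-0.0149,-0.0358,0,0]
    - [-0.0149,-0.0358,0,0]
    - [-0.0149,-0.0358,0,0]
    - [-0.0149,-0.0358,0.005,0]
    - [-0.0149,-0.0358,0.01,0]
    - [-0.0149,-0.0358,0.01,0]
    - [-0.0149,-0.0358,0.01,0]
    - [-0.0149,-0.0358,0.01,0]
    - [-0.0149,-0.0358,0.01,0]
    - [-0.0149,-0.0358,0.01,0]
    - [-0.0149,-0.0358,0.01,0]
    - [0,0,0,0]
  jaw: -0.3

```text
clock: 1.52
tcp_pos: [0.4234, 0.1746, 0.1391]
eef_rot: [0.212, -3.129, 0.01]
contact_force: [-0.5, -0.6, -0.0]
grip_width: 0.057
```

```bash
python3 -c "
from h import *
goto((.4105,.187,.030),6)
p,d=snapshot('top');crop(p,170,150,370,330,4,'pics/c3.png')"
```

```text
t 1.52 pos [0.4234 0.1746 0.1391] yaw -172.24 F [-0.48 -0.61 -0.05] w 0.057 tilt [-0.0053 -0.0069 -1.    ]
 shift now-axes [0.0104 0.0147 0.1091] turn 1.76 shift after-turn axes [0.0109 0.0144 0.1091] j7 1.24
```

View pics/c3.png

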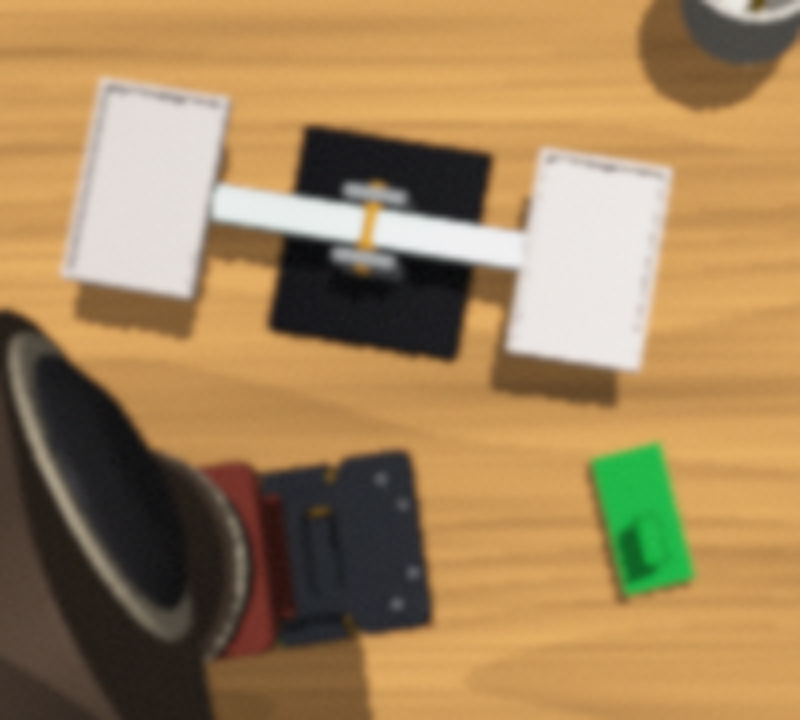

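send_rows:
  moves:
    - [0.005,0.007,0.01,1.0]
    - [0.005,0.006,0.01,0.7]
    - [0,0,0.01,0]
    - [0,0,0,0]

```text
clock: 1.9
tcp_pos: [0.4095, 0.1912, 0.1091]
eef_rot: [0.162, -3.131, 0.006]
contact_force: [0.0, 0.1, 0.5]
grip_width: 0.0568
```

```bash
python3 -c "
from h import *
goto((.4105,.187,.030),6)"
```

```text
t 1.9 pos [0.4095 0.1912 0.1091] yaw -174.07 F [0.03 0.06 0.46] w 0.0568 tilt [-0.0059 -0.0039 -1.    ]
 shift now-axes [-0.0011 -0.004   0.0791] turn -0.07 shift after-turn axes [-0.0011 -0.004   0.0791] j7 1.17
```

send_rows:
  moves:
    - [-0.001,-0.003,0.02,0]
    - [0,0,0.02,0]
    - [0,0,0.02,0]
    - [0,0,0.012,0]
    - [0,0,0.004,0]
    - [0,0,0,0]

```text
clock: 2.4
tcp_pos: [0.4097, 0.1954, 0.0333]
eef_rot: [0.176, -3.133, -0.001]
contact_force: [0.7, -1.6, -0.7]
grip_width: 0.0571
```

```bash
python3 -c "
from h import *
goto((.4105,.187,.030),6)
p,d=snapshot('side');crop(p,200,170,360,290,5,'pics/s1.png')"
```

```text
t 2.4 pos [0.4097 0.1954 0.0333] yaw -173.58 F [ 0.73 -1.62 -0.7 ] w 0.0571 tilt [-3.9e-03  6.0e-04 -1.0e+00]
 shift now-axes [ 0.0002 -0.0085  0.0033] turn 0.42 shift after-turn axes [ 0.0001 -0.0085  0.0033] j7 1.2
```

View pics/s1.png

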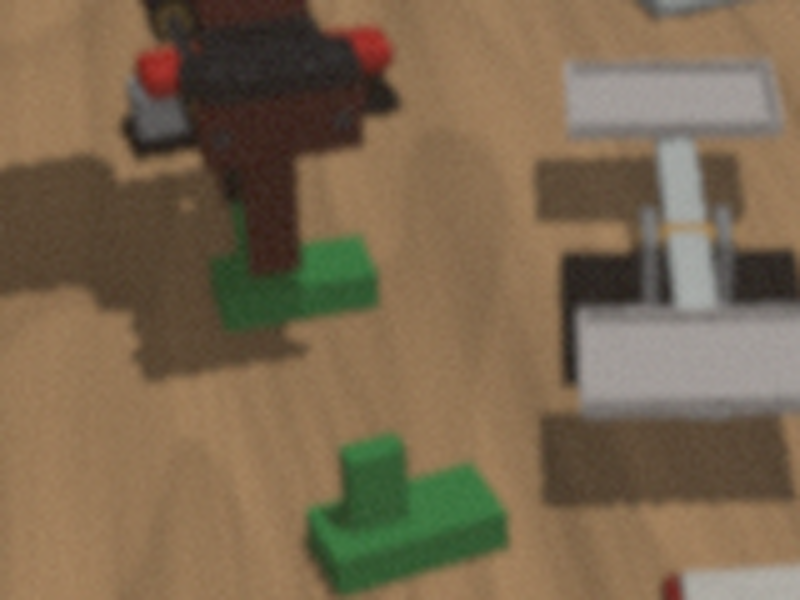

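send_rows:
  moves:
    - [0,-0.004,0.001,0.4]
    - [0,-0.0045,0.001,0]
    - [0,0,0,0]
    - [0,0,0,0]

```text
clock: 2.78
tcp_pos: [0.4124, 0.1878, 0.0345]
eef_rot: [-0.165, 3.137, 0.005]
contact_force: [-0.4, -0.3, -0.2]
grip_width: 0.0572
```

```bash
python3 -c "
from h import *
goto((.4105,.187,.030),6)"
```

```text
t 2.78 pos [0.4124 0.1878 0.0345] yaw -173.97 F [-0.41 -0.28 -0.15] w 0.0572 tilt [ 2.0e-04  3.4e-03 -1.0e+00]
 shift now-axes [ 0.002  -0.0006  0.0045] turn 0.03 shift after-turn axes [ 0.002  -0.0006  0.0045] j7 1.21
```

send_rows:
  moves:
    - [0.002,-0.0005,0.003,0]
    - [0,0,0.002,0]
    - [0,0,0,0]
    - [0,0,0,0]

```text
clock: 3.12
tcp_pos: [0.411, 0.1871, 0.0301]
eef_rot: [-0.164, 3.135, 0.007]
contact_force: [0.3, 1.1, -0.9]
grip_width: 0.0568
```

send_rows:
  moves:
    - [0,0,0,0]
    - [0,0,0,0]
    - [0,0,0,0]
    - [0,0,0,0]
    - [0,0,0,0]
    - [0,0,0,0]
  jaw: 1

```text
clock: 3.62
tcp_pos: [0.411, 0.1873, 0.03]
eef_rot: [-0.164, 3.135, 0.007]
contact_force: [-0.2, 0.3, 0.1]
grip_width: 0.0209
```

```bash
python3 -c "
from h import *
goto((.4105,.187,.030),6)"
```

```text
t 3.62 pos [0.411  0.1873 0.03  ] yaw -174.0 F [-0.2   0.29  0.12] w 0.0209 tilt [ 0.0019  0.0045 -1.    ]
 shift now-axes [ 0.0005 -0.0002  0.    ] turn -0.0 shift after-turn axes [ 0.0005 -0.0002  0.    ] j7 1.22
```

Still closing; wait, then lift slightly and weigh.

send_rows:
  moves:
    - [0,0,0,0]
    - [0,0,0,0]
    - [0,0,0,0]
    - [0,0,0,0]
    - [0,0,-0.02,0]
    - [0,0,-0.03,0]
    - [0,0,-0.03,0]
    - [0,0,0,0]
    - [0,0,0,0]
    - [0,0,0,0]
    - [0,0,0,0]
  jaw: 1

```text
clock: 4.53
tcp_pos: [0.4089, 0.1858, 0.111]
eef_rot: [0.164, -3.135, -0.003]
contact_force: [-0.5, -0.6, -2.3]
grip_width: 0.0121
```

```bash
python3 -c "
from h import *
a=np.radians(-9.95)
pL=np.array([.6094,.2424]);fin=pL-0.012*np.array([np.cos(a),np.sin(a)])
print(fin)
goto((*fin,.110),-9.95)
for i in range(3):
  p,d=snapshot('side');print(bot.sense()['contact_force'].round(2))
crop(p,200,130,360,250,5,'pics/s2.png')"
```

```text
[0.59758049 0.24447346]
t 4.53 pos [0.4089 0.1858 0.111 ] yaw -173.99 F [-0.52 -0.64 -2.32] w 0.0121 tilt [-0.0025  0.0018 -1.    ]
 shift now-axes [-0.1938  0.0386  0.0006] turn 15.96 shift after-turn axes [-0.1757  0.0904  0.0006] j7 1.19
[ 0.35 -0.08 -1.86]
[-0.04 -0.62 -1.3 ]
[-0.31  1.04 -1.11]
```

View pics/s2.png

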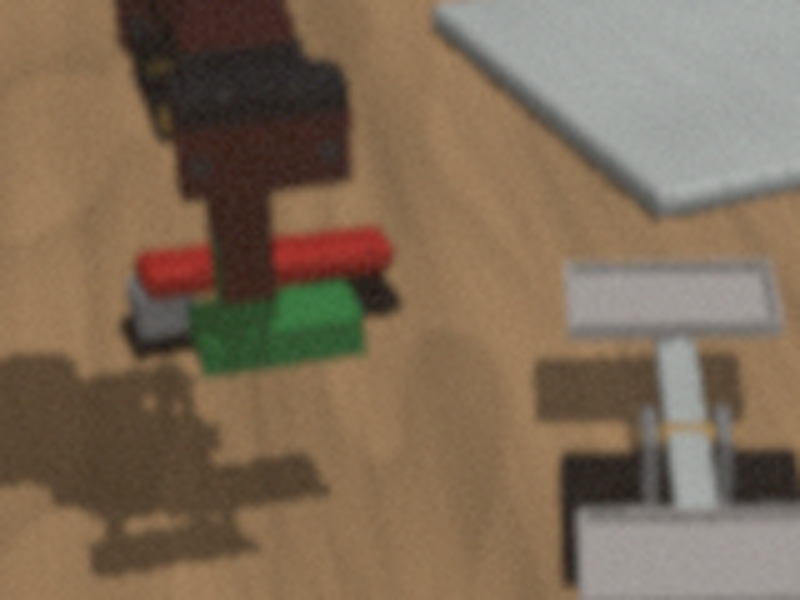

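send_rows:
  moves:
    - [0,0,-0.007,5.3]
    - [0,0,-0.007,5.3]
    - [0,0,0,5.3]
    - [-0.0146,0.0075,0,0]
    - [-0.0293,0.015,0,0]
    - [-0.0293,0.015,0,0]
    - [-0.0293,0.015,0,0]
    - [-0.0293,0.015,0,0]
    - [-0.02,0.01,0,0]
    - [-0.012,0.007,0,0]
    - [0,0,0,0]
    - [0,0,0,0]
    - [0,0,0,0]

```text
clock: 5.77
tcp_pos: [0.5855, 0.237, 0.1087]
eef_rot: [-0.289, -3.106, 0.02]
contact_force: [-0.4, -0.4, -2.1]
grip_width: 0.0122
```

```bash
python3 -c "
from h import *
goto((.5976,.2445,.090),-9.95)
p,d=snapshot('top');crop(p,150,130,350,280,4,'pics/c4.png')
print(bot.sense()['contact_force'])"
```

```text
t 5.77 pos [0.5855 0.237  0.1087] yaw 169.37 F [-0.41 -0.43 -2.14] w 0.0122 tilt [-0.0235 -0.0106 -0.9997]
 shift now-axes [-0.0109  0.0098  0.0183] turn -0.68 shift after-turn axes [-0.011   0.0097  0.0183] j7 1.02
[ 0.14733386 -0.04102422 -0.77108578]
```

View pics/c4.png

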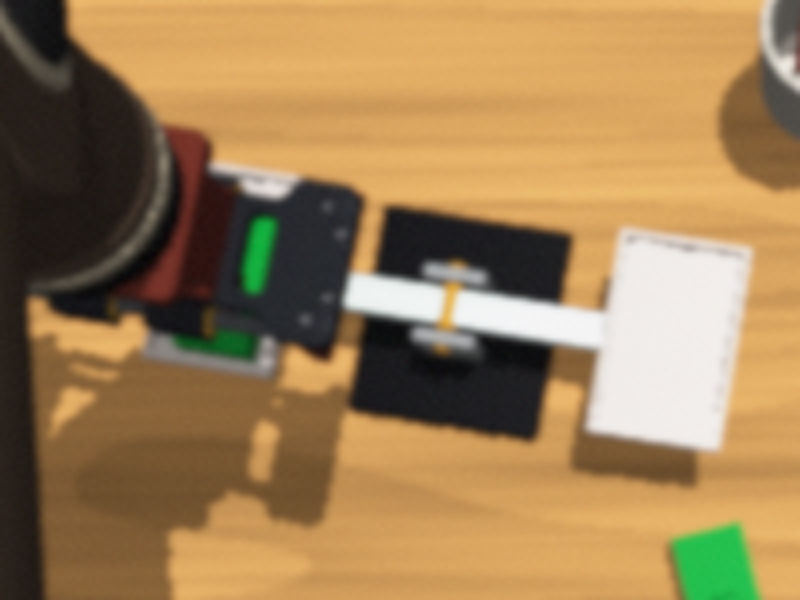

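send_rows:
  moves:
    - [-0.004,0.004,0,-0.3]
    - [-0.004,0.003,0,-0.3]
    - [-0.003,0.003,0,0]
    - [0,0,0,0]
    - [0,0,0,0]

```text
clock: 6.23
tcp_pos: [0.5964, 0.2454, 0.1091]
eef_rot: [-0.269, -3.106, 0.019]
contact_force: [-0.1, 0.5, -0.5]
grip_width: 0.0118
```

```bash
python3 -c "
from h import *
goto((.5976,.2445,.085),-9.95)"
```

```text
t 6.23 pos [0.5964 0.2454 0.1091] yaw 170.09 F [-0.14  0.48 -0.5 ] w 0.0118 tilt [-0.0249 -0.0103 -0.9996]
 shift now-axes [-0.0019 -0.0003  0.024 ] turn 0.04 shift after-turn axes [-0.0019 -0.0003  0.024 ] j7 1.03
```

send_rows:
  moves:
    - [-0.001,0,0.007,0]
    - [-0.001,0,0.007,0]
    - [0,0,0.006,0]
    - [0,0,0.003,0]
    - [0,0,0.003,0]
    - [0,0,0.003,0]
    - [0,0,0,0]
    - [0,0,0,0]

```text
clock: 6.9
tcp_pos: [0.5977, 0.2448, 0.0769]
eef_rot: [-0.269, -3.107, 0.019]
contact_force: [-0.8, -0.1, 0.3]
grip_width: 0.0118
```

```bash
python3 -c "
from h import *
goto((.5976,.2445,.076),-9.95)
p,d=snapshot('top');crop(p,150,130,350,280,4,'pics/c5.png')
goto((.5976,.2445,.076),-9.95)
p,d=snapshot('side');crop(p,260,130,420,250,5,'pics/s5.png')
goto((.5976,.2445,.076),-9.95)"
```

```text
t 6.9 pos [0.5977 0.2448 0.0769] yaw 170.1 F [-0.82 -0.08  0.29] w 0.0118 tilt [-0.0243 -0.0099 -0.9997]
 shift now-axes [ 0.0001 -0.0003  0.0009] turn 0.05 shift after-turn axes [ 0.0001 -0.0003  0.0009] j7 1.04
t 6.95 pos [0.5977 0.2448 0.0769] yaw 170.1 F [-0.5   0.08  0.25] w 0.0117 tilt [-0.0243 -0.0099 -0.9997]
 shift now-axes [ 0.     -0.0003  0.0009] turn 0.05 shift after-turn axes [ 0.     -0.0003  0.0009] j7 1.04
t 7.0 pos [0.5977 0.2449 0.0771] yaw 170.1 F [-0.12 -0.39 -0.25] w 0.0118 tilt [-0.0242 -0.0098 -0.9997]
 shift now-axes [ 0.0001 -0.0004  0.0011] turn 0.05 shift after-turn axes [ 0.0001 -0.0004  0.0011] j7 1.04
```

View pics/s5.png

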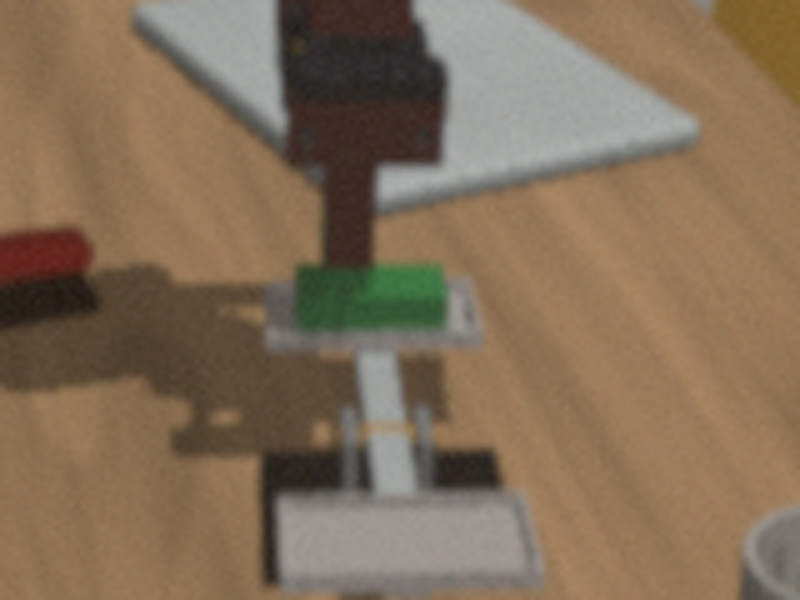

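View pics/c5.png

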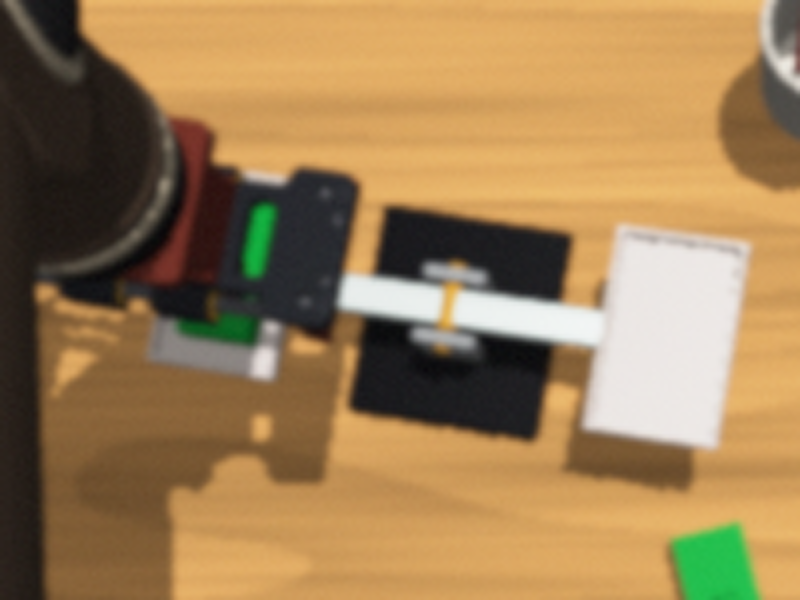

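send_rows:
  moves:
    - [0,0,0,0]
    - [0,0,0,0]
    - [0,0,0,0]
    - [0,0,0,0]
    - [0,0,0,0]
  jaw: 0.2

```text
clock: 7.42
tcp_pos: [0.5982, 0.2449, 0.0781]
eef_rot: [-0.269, -3.108, 0.017]
contact_force: [0.1, -0.2, 0.5]
grip_width: 0.0346
```

send_rows:
  moves:
    - [0,0,-0.01,0]
    - [0,0,-0.02,0]
    - [0,0,-0.02,0]
    - [0,0,-0.025,0]
    - [0,0,-0.025,0]
    - [0,0,-0.02,0]
    - [0,0,0,0]

```text
clock: 8.0
tcp_pos: [0.6002, 0.2452, 0.206]
eef_rot: [-0.27, -3.106, 0.02]
contact_force: [0.1, -0.0, 0.5]
grip_width: 0.0354
```

```bash
python3 -c "
from h import *
a=np.radians(13.5)
t=np.array([.447,.003])-.012*np.array([np.cos(a),np.sin(a)])
print(t)
goto((*t,.120),13.5)
p,d=snapshot('side');crop(p,260,130,420,250,5,'pics/s6.png')
"
```

```text
[4.35331561e-01 1.98655634e-04]
t 8.0 pos [0.6002 0.2452 0.206 ] yaw 170.05 F [ 0.13 -0.02  0.52] w 0.0354 tilt [-0.0253 -0.0107 -0.9996]
 shift now-axes [ 0.1181 -0.2684  0.0928] turn -23.45 shift after-turn axes [ 0.2151 -0.1993  0.0928] j7 1.02
```

View pics/s6.png

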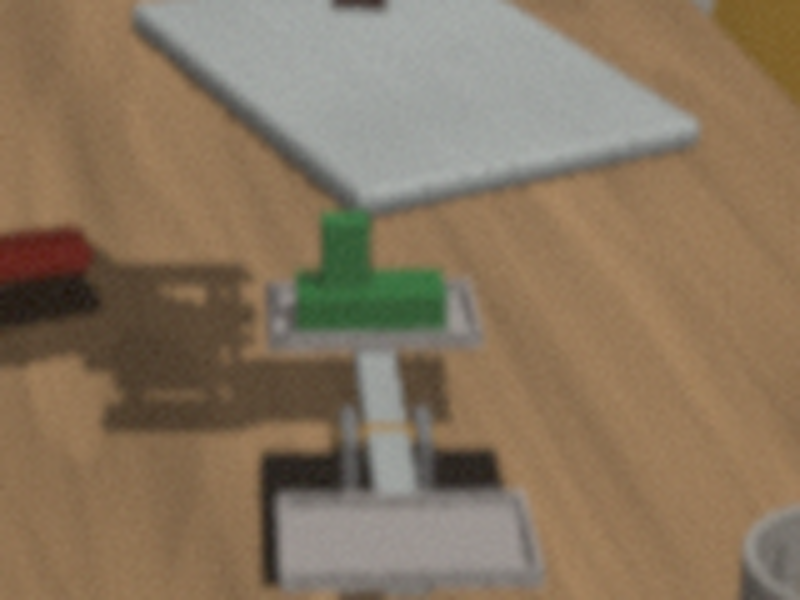

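send_rows:
  moves:
    - [0,0,0,-5.9]
    - [0,0,0,-5.9]
    - [0,0,0,-5.9]
    - [0,0,0,-5.8]
    - [0.012,-0.011,0,0]
    - [0.024,-0.022,0,0]
    - [0.024,-0.022,0,0]
    - [0.024,-0.022,0,0]
    - [0.024,-0.022,0,0]
    - [0.024,-0.022,0.01,0]
    - [0.024,-0.022,0.015,0]
    - [0.024,-0.022,0.015,0]
    - [0.02,-0.018,0.01,0]
    - [0.01,-0.01,0.01,0]
    - [0,0,0,0]
    - [0,0,0,0]
  jaw: -0.3

```text
clock: 9.38
tcp_pos: [0.4256, -0.0064, 0.1371]
eef_rot: [0.402, -3.069, 0.013]
contact_force: [0.5, 0.3, 0.4]
grip_width: 0.0572
```

```bash
python3 -c "
from h import *
goto((.4353,.0002,.100),13.5)
"
```

```text
t 9.38 pos [ 0.4256 -0.0064  0.1371] yaw -165.07 F [0.47 0.3  0.39] w 0.0572 tilt [-0.0453 -0.0147 -0.9989]
 shift now-axes [-0.0128  0.004   0.0365] turn 1.43 shift after-turn axes [-0.0127  0.0043  0.0365] j7 1.76
```

send_rows:
  moves:
    - [-0.006,0.002,0.01,0.7]
    - [-0.006,0.002,0.01,0.7]

```text
clock: 9.55
tcp_pos: [0.4372, 0.0015, 0.117]
eef_rot: [0.363, -3.077, 0.013]
contact_force: [-0.0, -0.4, -0.4]
grip_width: 0.0574
```

```bash
python3 -c "
from h import *
goto((.4353,.0002,.100),13.5)
print(st()[0]['qpos'].round(4),st()[0]['qvel'].round(3))
"
```

```text
t 9.55 pos [0.4372 0.0015 0.117 ] yaw -166.56 F [-0.02 -0.37 -0.44] w 0.0574 tilt [-0.0418 -0.0137 -0.999 ]
 shift now-axes [ 0.0014 -0.0007  0.0171] turn -0.06 shift after-turn axes [ 0.0014 -0.0007  0.0171] j7 1.74
[-0.2679  0.2531  0.1711  2.1254 -0.0459  0.8102  1.7366] [-0.052  0.298 -0.02  -0.03  -0.082 -0.283 -0.163]
```

send_rows:
  moves:
    - [0,0,0,0]
    - [0,0,0,0]
    - [0,0,0,0]

```text
clock: 9.8
tcp_pos: [0.4392, 0.0054, 0.1142]
eef_rot: [0.369, -3.074, 0.013]
contact_force: [0.5, 1.1, -0.5]
grip_width: 0.0571
```

```bash
python3 -c "
from h import *
goto((.4353,.0002,.100),13.5)
print(st()[0]['qpos'].round(4),st()[0]['qvel'].round(3))
"
```

```text
t 9.8 pos [0.4392 0.0054 0.1142] yaw -166.32 F [ 0.45  1.14 -0.53] w 0.0571 tilt [-0.044  -0.014  -0.9989]
 shift now-axes [ 0.0043 -0.004   0.0145] turn 0.18 shift after-turn axes [ 0.0043 -0.0041  0.0145] j7 1.73
[-0.2729  0.2621  0.1682  2.1216 -0.0475  0.8073  1.734 ] [-0.012  0.019 -0.006 -0.013 -0.001  0.003 -0.004]
```

send_rows:
  moves:
    - [0,0,-0.03,0]
    - [0,0,-0.03,0]
    - [0,0,-0.03,0]
    - [0,0,-0.03,0]
    - [0,0,0,0]
    - [0,0,0,0]

```text
clock: 10.3
tcp_pos: [0.4449, 0.0097, 0.2389]
eef_rot: [0.377, -3.07, 0.014]
contact_force: [-0.8, 0.1, -0.9]
grip_width: 0.0573
```

```bash
python3 -c "
from h import *
goto((.4353,.0002,.100),13.5)
"
```

```text
t 10.3 pos [0.4449 0.0097 0.2389] yaw -166.01 F [-0.79  0.13 -0.94] w 0.0573 tilt [-0.0475 -0.0153 -0.9988]
 shift now-axes [ 0.0047 -0.0065  0.1394] turn 0.49 shift after-turn axes [ 0.0046 -0.0065  0.1394] j7 1.7
```

send_rows:
  moves:
    - [0,0,0.03,0]
    - [0,0,0.03,0]
    - [0,0,0.03,0]
    - [0,0,0.02,0]
    - [0,0,0,0]
    - [0,0,0,0]

```text
clock: 10.8
tcp_pos: [0.4409, 0.0095, 0.1252]
eef_rot: [0.381, -3.074, 0.014]
contact_force: [0.0, 0.7, 0.4]
grip_width: 0.057
```

```bash
python3 -c "
from h import *
goto((.4353,.0002,.100),13.5)
"
```

```text
t 10.8 pos [0.4409 0.0095 0.1252] yaw -165.86 F [0.01 0.72 0.41] w 0.057 tilt [-0.0426 -0.0144 -0.999 ]
 shift now-axes [ 0.0066 -0.0076  0.0256] turn 0.64 shift after-turn axes [ 0.0065 -0.0077  0.0256] j7 1.73
```

send_rows:
  moves:
    - [-0.03,0,0,0]
    - [-0.03,0,0,0]
    - [-0.03,0,0,0]
    - [0,0,0,0]
    - [0,0,0,0]

```text
clock: 11.22
tcp_pos: [0.5313, 0.0326, 0.1243]
eef_rot: [0.382, -3.074, 0.013]
contact_force: [-1.1, -0.4, -0.3]
grip_width: 0.0568
```

```bash
python3 -c "
from h import *
goto((.4353,.0002,.100),13.5)
"
```

```text
t 11.22 pos [0.5313 0.0326 0.1243] yaw -165.85 F [-1.15 -0.45 -0.28] w 0.0568 tilt [-0.0427 -0.014  -0.999 ]
 shift now-axes [ 0.0999 -0.0079  0.0288] turn 0.65 shift after-turn axes [ 0.0998 -0.009   0.0288] j7 1.73
```

send_rows:
  moves:
    - [0.03,0,0,0]
    - [0.03,0,0,0]
    - [0.03,0,0,0]
    - [0,0,0,0]
    - [0,0,0,0]

```text
clock: 11.63
tcp_pos: [0.4398, 0.0098, 0.1307]
eef_rot: [0.383, -3.076, 0.013]
contact_force: [0.3, 0.4, 0.3]
grip_width: 0.0569
```

```bash
python3 -c "
from h import *
goto((.4353,.0002,.100),13.5)
"
```

```text
t 11.63 pos [0.4398 0.0098 0.1307] yaw -165.8 F [0.29 0.36 0.3 ] w 0.0569 tilt [-0.0405 -0.0135 -0.9991]
 shift now-axes [ 0.0054 -0.0082  0.031 ] turn 0.7 shift after-turn axes [ 0.0053 -0.0082  0.031 ] j7 1.73
```

send_rows:
  moves:
    - [0,0,0,6]
    - [0,0,0,6]
    - [0,0,0,6]
    - [0,0,0,0]
    - [0,0,0,0]

```text
clock: 12.05
tcp_pos: [0.4409, 0.0099, 0.1343]
eef_rot: [-0.12, -3.104, 0.02]
contact_force: [-0.3, 0.5, -0.3]
grip_width: 0.0573
```

```bash
python3 -c "
from h import *
goto((.4353,.0002,.100),13.5)
"
```

```text
t 12.05 pos [0.4409 0.0099 0.1343] yaw 175.56 F [-0.34  0.49 -0.26] w 0.0573 tilt [-0.0352 -0.0117 -0.9993]
 shift now-axes [ 0.0037 -0.0096  0.0346] turn -17.94 shift after-turn axes [ 0.0064 -0.008   0.0346] j7 1.42
```

send_rows:
  moves:
    - [0,0,0,-6]
    - [0,0,0,-6]
    - [0,0,0,-6]
    - [0,0,0,0]
    - [0,0,0,0]

```text
clock: 12.47
tcp_pos: [0.4425, 0.0105, 0.1355]
eef_rot: [0.411, -3.08, 0.011]
contact_force: [-0.1, -0.2, 0.9]
grip_width: 0.0571
```

```bash
python3 -c "
from h import *
goto((.4353,.0002,.100),13.5)
"
```

```text
t 12.47 pos [0.4425 0.0105 0.1355] yaw -164.81 F [-0.07 -0.19  0.86] w 0.0571 tilt [-0.0331 -0.0115 -0.9994]
 shift now-axes [ 0.0084 -0.008   0.0358] turn 1.69 shift after-turn axes [ 0.0081 -0.0082  0.0358] j7 1.74
```

send_rows:
  moves:
    - [0.004,-0.004,0.005,0.9]
    - [0.004,-0.004,0.005,0.8]
    - [0,0,0.005,0]
    - [0,0,0,0]
    - [0,0,0,0]

```text
clock: 12.88
tcp_pos: [0.4354, -0.001, 0.1191]
eef_rot: [0.349, -3.087, 0.012]
contact_force: [0.1, 0.8, 1.1]
grip_width: 0.057
```

```bash
python3 -c "
from h import *
goto((.4353,.0002,.031),13.5)
"
```

```text
t 12.88 pos [ 0.4354 -0.001   0.1191] yaw -167.1 F [0.1  0.79 1.08] w 0.057 tilt [-0.0334 -0.0118 -0.9994]
 shift now-axes [-0.0033  0.0015  0.088 ] turn -0.6 shift after-turn axes [-0.0033  0.0015  0.088 ] j7 1.73
```

send_rows:
  moves:
    - [-0.001,0,0.012,-0.3]
    - [-0.001,0,0.015,-0.3]
    - [-0.001,0,0.015,0]
    - [0,0,0.015,0]
    - [0,0,0.01,0]
    - [0,0,0.005,0]
    - [0,0,0,0]
    - [0,0,0,0]

```text
clock: 13.55
tcp_pos: [0.4375, -0.0005, 0.0446]
eef_rot: [0.364, -3.088, 0.012]
contact_force: [-1.1, 0.2, 0.1]
grip_width: 0.0569
```

```bash
python3 -c "
from h import *
goto((.4353,.0002,.031),13.5)
p,d=snapshot('side');crop(p,220,180,380,300,5,'pics/s7.png')
"
```

```text
t 13.55 pos [ 0.4375 -0.0005  0.0446] yaw -166.57 F [-1.15  0.25  0.15] w 0.0569 tilt [-0.0313 -0.0115 -0.9994]
 shift now-axes [0.0015 0.0012 0.0136] turn -0.07 shift after-turn axes [0.0015 0.0012 0.0136] j7 1.78
```

View pics/s7.png

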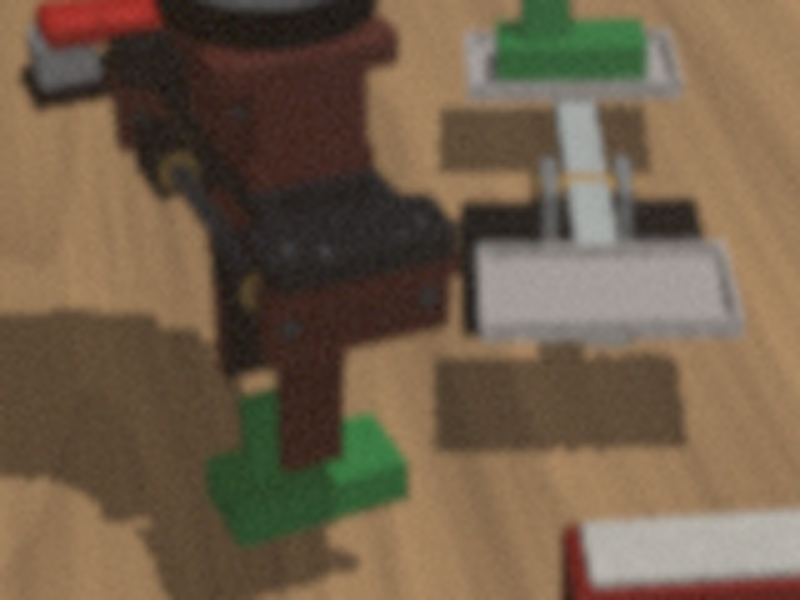

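send_rows:
  moves:
    - [0.0015,0.001,0.006,0]
    - [0,0,0.005,0]
    - [0,0,0.002,0]
    - [0,0,0,0]

```text
clock: 13.93
tcp_pos: [0.4367, 0.0004, 0.0323]
eef_rot: [0.364, -3.092, 0.012]
contact_force: [-0.5, 0.1, -0.4]
grip_width: 0.0568
```

send_rows:
  moves:
    - [0,0,0,0]
    - [0,0,0,0]
    - [0,0,0,0]
    - [0,0,0,0]
    - [0,0,0,0]
    - [0,0,0,0]
    - [0,0,0,0]
    - [0,0,0,0]
    - [0,0,0,0]
  jaw: 1

```text
clock: 14.68
tcp_pos: [0.4371, 0.0004, 0.0328]
eef_rot: [0.364, -3.093, 0.011]
contact_force: [0.4, -0.6, -0.9]
grip_width: 0.0119
```

```bash
python3 -c "
from h import *
goto((.4353,.0002,.031),13.5)
"
```

```text
t 14.68 pos [4.371e-01 4.000e-04 3.280e-02] yaw -166.58 F [ 0.35 -0.64 -0.91] w 0.0119 tilt [-0.0265 -0.0106 -0.9996]
 shift now-axes [0.0017 0.0003 0.0018] turn -0.08 shift after-turn axes [0.0017 0.0003 0.0018] j7 1.78
```

send_rows:
  moves:
    - [0,0,-0.01,0]
    - [0,0,-0.02,0]
    - [0,0,-0.025,4]
    - [0,0,-0.025,5]
    - [0,0,-0.02,5]
    - [0,0,-0.01,5]
    - [0,0,0,4]
    - [0,0,0,0]
    - [0,0,0,0]

```text
clock: 15.43
tcp_pos: [0.4367, 0.0011, 0.1458]
eef_rot: [-0.286, -3.096, 0.022]
contact_force: [-0.7, -0.0, -2.6]
grip_width: 0.0118
```

```bash
python3 -c "
from h import *
goto((.5614,.0288,.13),-9.95)
for i in range(4):
  snapshot('side');print(bot.sense()['contact_force'].round(2))
"
```

```text
t 15.43 pos [0.4367 0.0011 0.1458] yaw 169.44 F [-0.73 -0.02 -2.57] w 0.0118 tilt [-0.034  -0.0109 -0.9994]
 shift now-axes [-0.118   0.0503  0.0113] turn -0.61 shift after-turn axes [-0.1185  0.049   0.0113] j7 1.34
[ 0.11 -0.84 -1.02]
[-0.82 -0.02 -2.52]
[ 0.19 -1.05 -2.91]
[-0.05  0.08 -2.51]
```

send_rows:
  moves:
    - [-0.01,0.004,0,-0.3]
    - [-0.018,0.0075,0,-0.3]
    - [-0.018,0.0075,0,0]
    - [-0.018,0.0075,0,0]
    - [-0.018,0.0075,0,0]
    - [-0.015,0.006,0,0]
    - [-0.01,0.004,0,0]
    - [-0.006,0.002,0,0]
    - [0,0,0,0]
    - [0,0,0,0]

```text
clock: 16.47
tcp_pos: [0.5638, 0.029, 0.1339]
eef_rot: [-0.252, -3.09, 0.024]
contact_force: [-0.4, -0.2, -2.4]
grip_width: 0.0115
```

```bash
python3 -c "
from h import *
goto((.5614,.0288,.1),-9.95)
"
```

```text
t 16.47 pos [0.5638 0.029  0.1339] yaw 170.65 F [-0.42 -0.19 -2.36] w 0.0115 tilt [-0.0424 -0.012  -0.999 ]
 shift now-axes [0.001 0.    0.034] turn 0.6 shift after-turn axes [ 0.001 -0.     0.034] j7 1.38
```

send_rows:
  moves:
    - [0,0,0.01,0.3]
    - [0,0,0.012,0.3]
    - [0,0,0.009,0]
    - [0,0,0.004,0]
    - [0,0,0.004,0]
    - [0,0,0.004,0]
    - [0,0,0.004,0]
    - [0,0,0.003,0]
    - [0,0,0,0]

```text
clock: 17.22
tcp_pos: [0.5594, 0.0269, 0.0803]
eef_rot: [-0.271, -3.089, 0.024]
contact_force: [-1.3, -0.1, 0.2]
grip_width: 0.012
```

```bash
python3 -c "
from h import *
goto((.5614,.0288,.078),-9.95)
p,d=snapshot('side');crop(p,260,130,420,250,5,'pics/s8.png')
for i in range(2):
  snapshot('top');print(bot.sense()['contact_force'].round(2))
"
```

```text
t 17.22 pos [0.5594 0.0269 0.0803] yaw 169.96 F [-1.27 -0.15  0.16] w 0.012 tilt [-0.0421 -0.012  -0.999 ]
 shift now-axes [-0.0017  0.0022  0.0022] turn -0.09 shift after-turn axes [-0.0018  0.0022  0.0022] j7 1.39
[-0.89 -1.14 -0.28]
[-0.82 -0.89  0.14]
```

View pics/s8.png

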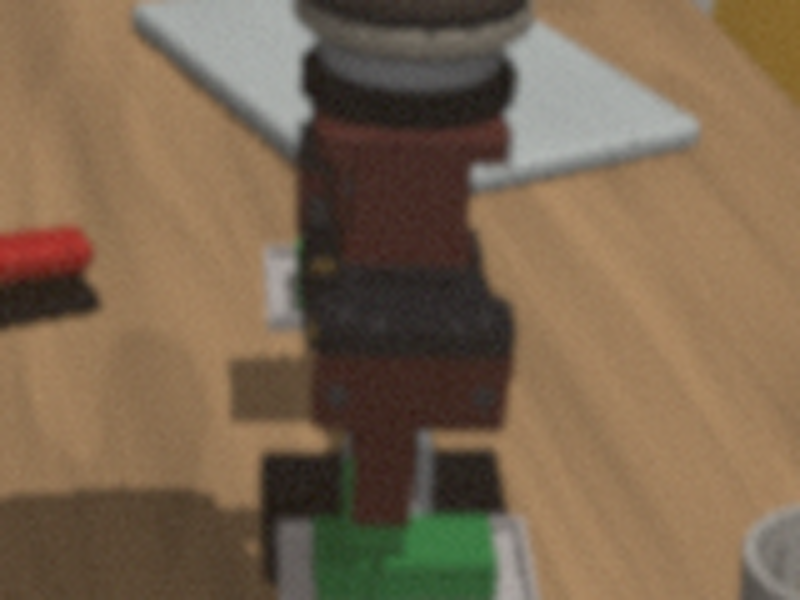

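send_rows:
  moves:
    - [0,0,0.002,0]
    - [0,0,0,0]

```text
clock: 17.53
tcp_pos: [0.5595, 0.027, 0.0793]
eef_rot: [-0.271, -3.089, 0.024]
contact_force: [-0.2, -0.4, 1.2]
grip_width: 0.0118
```

send_rows:
  moves:
    - [0,0,0,0]
    - [0,0,0,0]
    - [0,0,0,0]
    - [0,0,0,0]
    - [0,0,0,0]
    - [0,0,0,0]
  jaw: 0.1

```text
clock: 18.03
tcp_pos: [0.5604, 0.0274, 0.0799]
eef_rot: [-0.27, -3.091, 0.023]
contact_force: [-0.5, -0.1, 0.5]
grip_width: 0.0392
```

send_rows:
  moves:
    - [0,0,-0.01,0]
    - [0,0,-0.015,0]
    - [0,0,-0.02,0]
    - [0,0,-0.02,0]
    - [0,0,-0.02,0]
    - [0,0,0,0]
    - [0,0,0,0]
    - [0,0,0,0]
    - [0,0,0,0]
    - [0,0,0,0]
    - [0,0,0,0]

```text
clock: 18.95
tcp_pos: [0.5628, 0.0284, 0.1706]
eef_rot: [-0.271, -3.089, 0.023]
contact_force: [-0.0, -0.1, 0.3]
grip_width: 0.0392
```

```bash
python3 -c "
from h import *
goto((.5614,.0288,.078),-9.95)
p,d=snapshot('side');crop(p,260,130,420,250,5,'pics/s9.png');np.savez('side9.npz',p=p,d=d)
p,d=snapshot('top');crop(p,150,130,350,280,4,'pics/c9.png');np.savez('top9.npz',p=p,d=d)
"
```

```text
t 18.95 pos [0.5628 0.0284 0.1706] yaw 169.97 F [-0.04 -0.14  0.33] w 0.0392 tilt [-0.0416 -0.0115 -0.9991]
 shift now-axes [-0.0021  0.0019  0.0926] turn -0.08 shift after-turn axes [-0.0021  0.0019  0.0926] j7 1.36
```

View pics/s9.png

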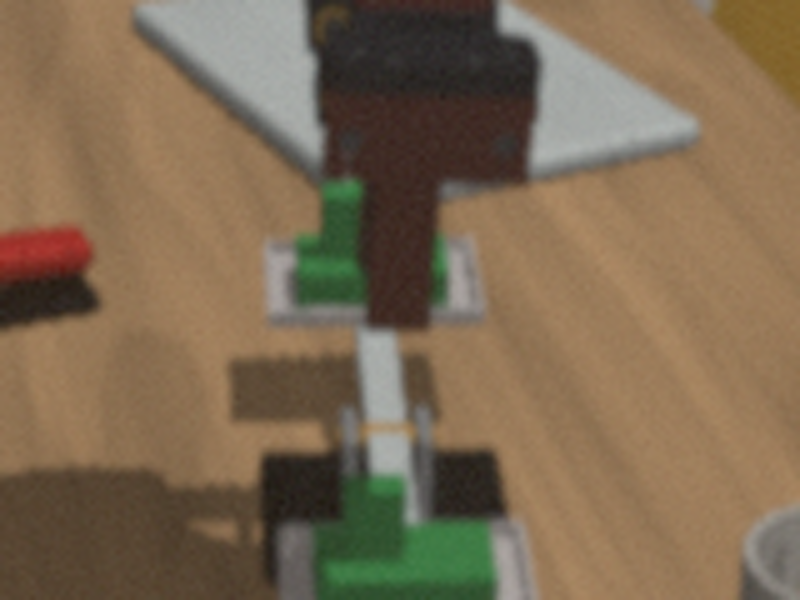

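View pics/c9.png

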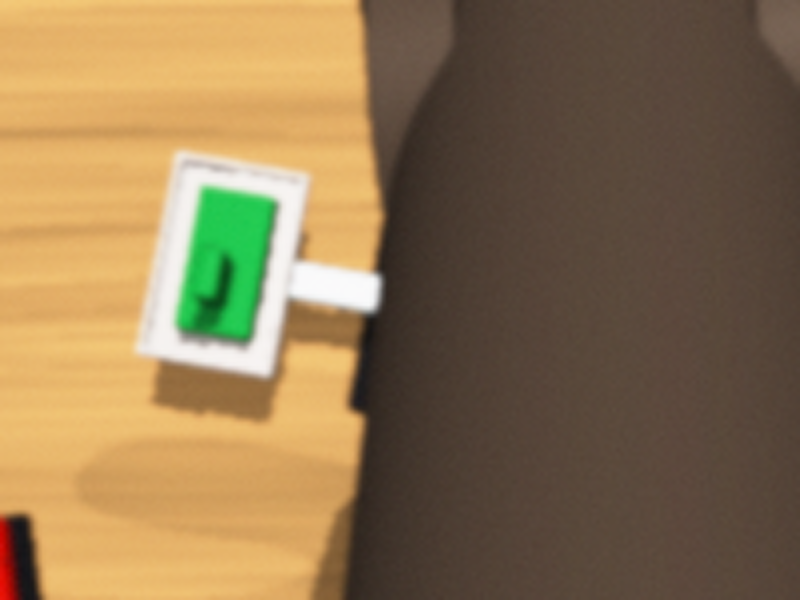

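```bash
python3 -c "
from h import *
for n in ['0','9']:
  f=np.load('top%s.npz'%n);p,d=f['p'],f['d'];W=cloud('top',p,d)
  m=(p.min(2)>150)&(W[...,2]>.03)&(W[...,2]<.1)&(W[...,1]>.19)&(W[...,1]<.3)&(W[...,0]>.5)&(W[...,0]<.7)
  X=W[m];A=np.c_[X[:,:2]-[.6094,.2424],np.ones(len(X))];print(len(X),np.linalg.lstsq(A,X[:,2],rcond=None)[0])
f=np.load('side9.npz');p,d=f['p'],f['d'];W=cloud('side',p,d)
m=green(p)>0
X=W[m];X=X[(X[:,1]<.1)&(X[:,1]>-.05)];t=X[X[:,2]>.085];b=X[(X[:,2]<.075)]
print(len(X),t.mean(0),t.max(0),t.min(0),b.max(0),b.min(0),np.percentile(X[:,2],[5,50,95,99]))
"
```

```text
1623 [-0.00094768  0.01100053  0.05264128]
1118 [0.03023704 0.12934435 0.06371433]
223 [0.56072867 0.01743219 0.09434414] [0.5646762  0.02072314 0.09580315] [0.55571339 0.01319807 0.09087167] [0.60314273 0.03376118 0.07131236] [0.53860295 0.00095153 0.05128073] [0.05822345 0.06022421 0.08891574 0.09532026]
```

```bash
python3 -c "
from h import *
goto((.558,.0235,.11),-9.95)
"
```

```text
t 19.05 pos [0.5628 0.0284 0.1706] yaw 169.98 F [-0.01 -0.13  0.51] w 0.0395 tilt [-0.0417 -0.0115 -0.9991]
 shift now-axes [ 0.0015 -0.0045  0.0608] turn -0.07 shift after-turn axes [ 0.0015 -0.0045  0.0608] j7 1.36
```

send_rows:
  moves:
    - [0.001,-0.002,0.012,0]
    - [0,-0.002,0.015,0]
    - [0,0,0.015,0]
    - [0,0,0.012,0]
    - [0,0,0.006,0]
    - [0,0,0,0]
    - [0,0,0,0]

```text
clock: 19.63
tcp_pos: [0.5581, 0.0236, 0.1069]
eef_rot: [-0.27, -3.087, 0.025]
contact_force: [0.2, 0.5, 0.3]
grip_width: 0.0392
```

```bash
python3 -c "
from h import *
goto((.558,.0235,.072),-9.95)
p,d=snapshot('side');crop(p,260,130,420,250,5,'pics/s10.png')
"
```

```text
t 19.63 pos [0.5581 0.0236 0.1069] yaw 169.97 F [0.21 0.51 0.26] w 0.0392 tilt [-0.0438 -0.0122 -0.999 ]
 shift now-axes [-0.0014  0.0006  0.0349] turn -0.08 shift after-turn axes [-0.0014  0.0006  0.0349] j7 1.39
```

View pics/s10.png

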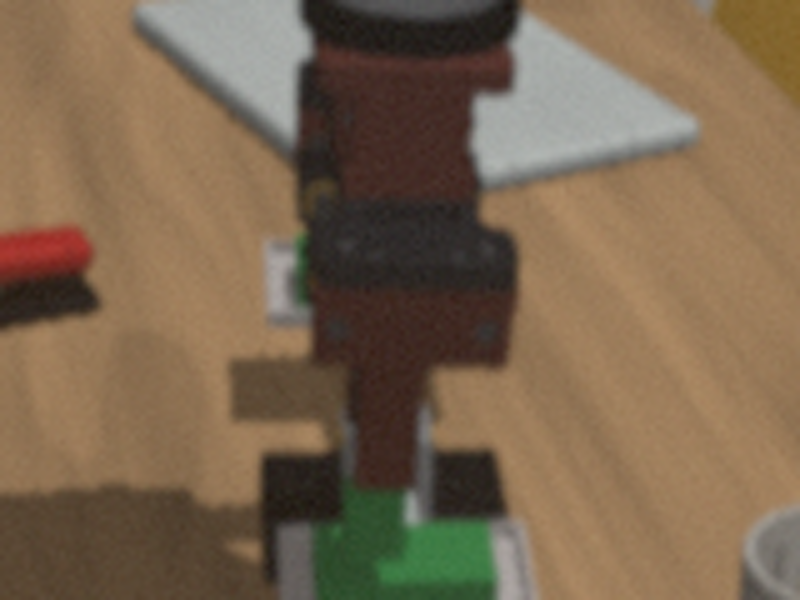

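send_rows:
  moves:
    - [0.001,0,0.01,0]
    - [0.001,0,0.01,0]
    - [0,0,0.007,0]
    - [0,0,0.005,0]
    - [0,0,0.002,0]
    - [0,0,0,0]
    - [0,0,0,0]

```text
clock: 20.27
tcp_pos: [0.5554, 0.0239, 0.0711]
eef_rot: [-0.27, -3.09, 0.023]
contact_force: [0.4, -0.2, -0.9]
grip_width: 0.0396
```

```bash
python3 -c "
from h import *
goto((.557,.0235,.072),-9.95)
"
```

```text
t 20.27 pos [0.5554 0.0239 0.0711] yaw 169.99 F [ 0.41 -0.15 -0.92] w 0.0396 tilt [-0.0411 -0.0116 -0.9991]
 shift now-axes [-0.0016 -0.0001 -0.001 ] turn -0.06 shift after-turn axes [-0.0016 -0.0001 -0.001 ] j7 1.4
```

send_rows:
  moves:
    - [-0.0015,0,0,0]
    - [0,0,0,0]
    - [0,0,0,0]
    - [0,0,0,0]
    - [0,0,0,0]
    - [0,0,0,0]
    - [0,0,0,0]
    - [0,0,0,0]
  jaw: 1

```text
clock: 20.93
tcp_pos: [0.5579, 0.0236, 0.0724]
eef_rot: [-0.27, -3.092, 0.023]
contact_force: [0.4, -0.7, -0.0]
grip_width: 0.012
```

```bash
python3 -c "
from h import *
goto((.557,.0235,.072),-9.95)
p,d=snapshot('side');crop(p,260,130,420,290,5,'pics/s11.png')
"
```

```text
t 20.93 pos [0.5579 0.0236 0.0724] yaw 169.98 F [ 0.4  -0.66 -0.01] w 0.012 tilt [-0.0391 -0.0111 -0.9992]
 shift now-axes [ 0.0009 -0.0002  0.0005] turn -0.07 shift after-turn axes [ 0.0009 -0.0002  0.0005] j7 1.4
```

View pics/s11.png

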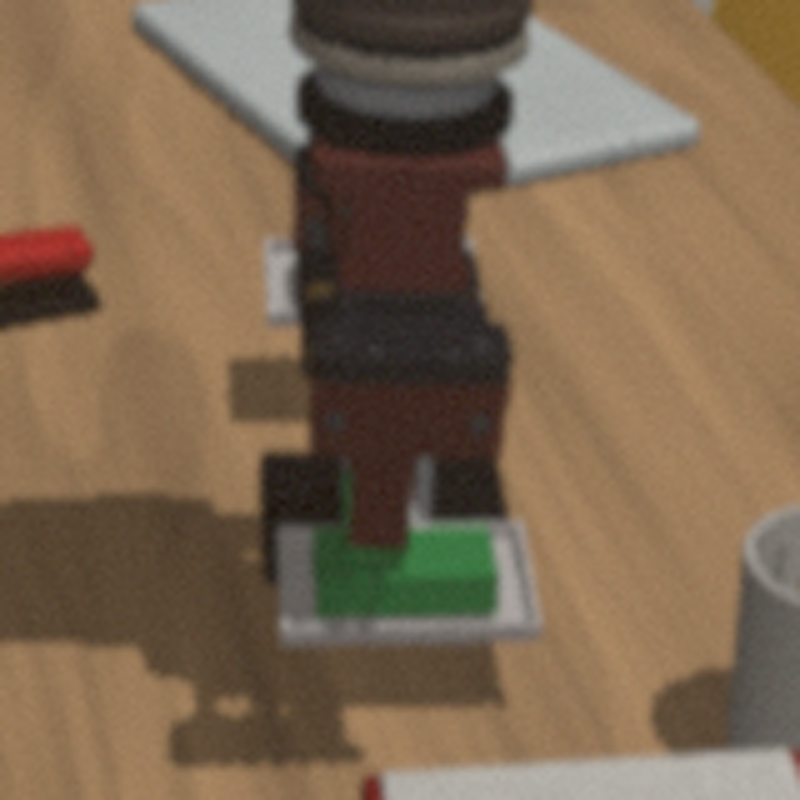

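send_rows:
  moves:
    - [0,0,-0.004,0]
    - [0,0,-0.005,0]
    - [0,0,-0.005,0]
    - [0,0,-0.006,0]
    - [0,0,-0.006,0]
    - [0,0,-0.01,0]
    - [0,0,-0.015,0]
    - [0,0,-0.02,0]
    - [0,0,-0.02,0]
    - [0,0,-0.01,0]
    - [0,0,0,0]
    - [0,0,0,0]

```text
clock: 21.98
tcp_pos: [0.5611, 0.0246, 0.1822]
eef_rot: [-0.271, -3.091, 0.023]
contact_force: [-0.2, -1.0, -3.7]
grip_width: 0.0118
```

```bash
python3 -c "
from h import *
goto((.568,-.0723,.12),-96.6)
p,d=snapshot('side');crop(p,260,100,420,290,4,'pics/s12.png')
"
```

```text
t 21.98 pos [0.5611 0.0246 0.1822] yaw 169.97 F [-0.2  -1.01 -3.68] w 0.0118 tilt [-0.0402 -0.0115 -0.9991]
 shift now-axes [-0.026  -0.093   0.0629] turn 86.57 shift after-turn axes [-0.0944  0.0204  0.0629] j7 1.36
```

View pics/s12.png

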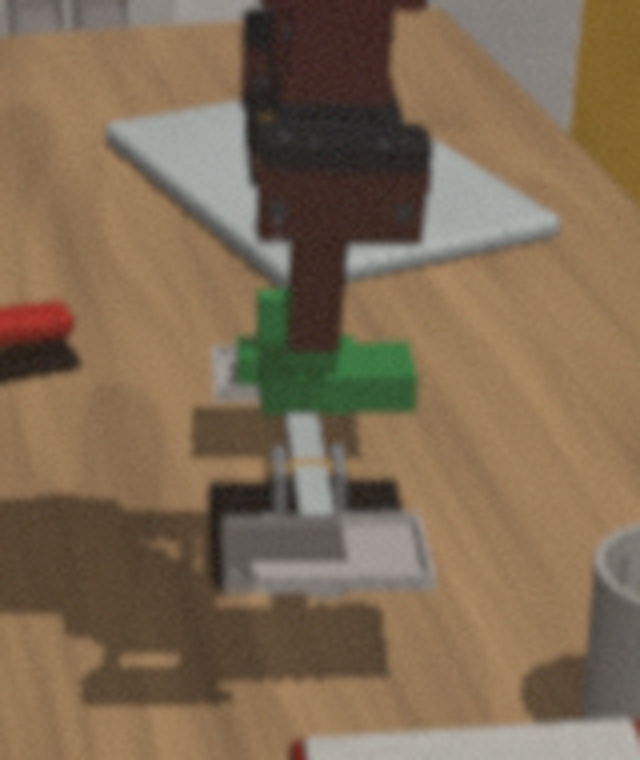

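send_rows:
  moves:
    - [0,0,0,5]
    - [0,0,0,6.5]
    - [0,0,0,6.5]
    - [0,0,0,6.5]
    - [0,0,0,6.5]
    - [0,0,0,6.5]
    - [0,0,0,6.5]
    - [0,0,0,6.5]
    - [0,0,0,6.5]
    - [0,0,0,6.5]
    - [0,0,0,6.5]
    - [0,0,0,6.5]
    - [0,0,0,6]
    - [0,0,0,3.5]
    - [0,0,0,0]
    - [0,0,0,0]

```text
clock: 23.37
tcp_pos: [0.5496, 0.0233, 0.1625]
eef_rot: [-2.388, -1.993, 0.103]
contact_force: [-0.1, 0.1, -4.0]
grip_width: 0.012
```

```bash
python3 -c "
from h import *
goto((.568,-.0723,.12),-96.6)
"
```

```text
t 23.37 pos [0.5496 0.0233 0.1625] yaw 79.77 F [-0.13  0.14 -3.98] w 0.012 tilt [-0.0695 -0.0201 -0.9974]
 shift now-axes [-0.0894  0.0379  0.0431] turn -3.63 shift after-turn axes [-0.0916  0.0322  0.0431] j7 -0.05
```

send_rows:
  moves:
    - [0,0,0,-1.8]
    - [0,0,0,-1.8]
    - [-0.015,0.006,0,0]
    - [-0.025,0.009,0,0]
    - [-0.025,0.009,0,0]
    - [-0.018,0.006,0.01,0]
    - [-0.008,0.003,0.01,0]
    - [0,0,0.01,0]
    - [0,0,0,0]
    - [0,0,0,0]

```text
clock: 24.2
tcp_pos: [0.5689, -0.0728, 0.1261]
eef_rot: [-2.286, -2.098, 0.11]
contact_force: [-0.6, -0.9, -2.7]
grip_width: 0.0116
```

```bash
python3 -c "
from h import *
goto((.568,-.0723,.045),-96.6)
p,d=snapshot('side');crop(p,220,180,400,320,4,'pics/s13.png')
p,d=snapshot('top');crop(p,280,130,460,280,4,'pics/c13.png')
print(pix2w('top',358,140,.09))
"
```

```text
t 24.2 pos [ 0.5689 -0.0728  0.1261] yaw 85.14 F [-0.63 -0.88 -2.68] w 0.0116 tilt [-0.0769 -0.0205 -0.9968]
 shift now-axes [0.0026 0.0051 0.0809] turn 1.74 shift after-turn axes [0.0028 0.005  0.0809] j7 0.23
[ 0.70740875 -0.05276334  0.09      ]
```

View pics/s13.png

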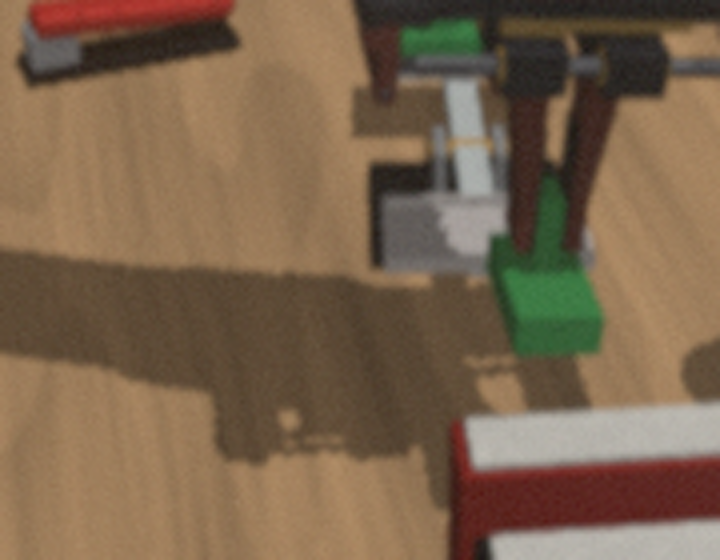

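View pics/c13.png

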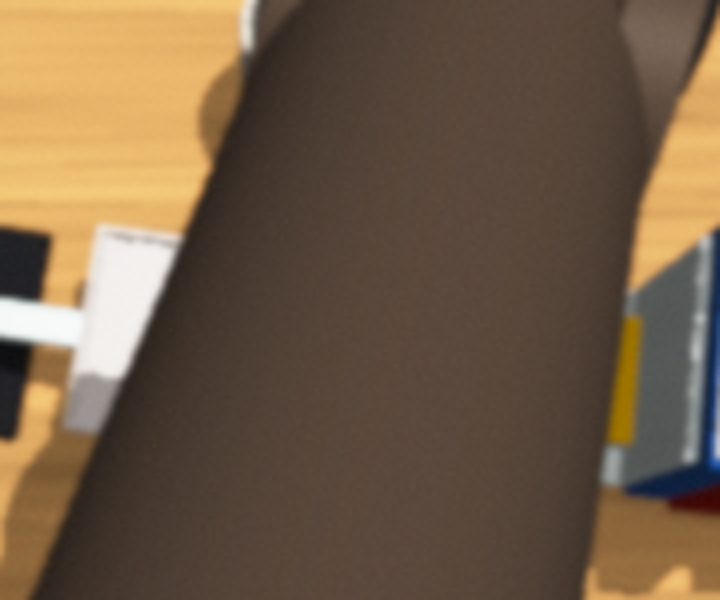

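```bash
python3 -c "
from h import *
goto((.556,-.0723,.045),-96.6)
"
```

```text
t 24.3 pos [ 0.5691 -0.072   0.1264] yaw 85.19 F [ 0.49  0.39 -2.26] w 0.0121 tilt [-0.0766 -0.0201 -0.9969]
 shift now-axes [ 0.0008 -0.0069  0.0822] turn 1.79 shift after-turn axes [ 0.0005 -0.0069  0.0822] j7 0.22
```

send_rows:
  moves:
    - [0,-0.003,0.01,0.9]
    - [0,-0.004,0.015,0.9]
    - [0,0,0.015,0]
    - [0,0,0.015,0]
    - [0,0,0.01,0]
    - [0,0,0.006,0]
    - [0,0,0,0]
    - [0,0,0,0]

```text
clock: 24.97
tcp_pos: [0.5572, -0.0658, 0.0536]
eef_rot: [-2.315, -2.07, 0.102]
contact_force: [0.1, 0.0, -3.7]
grip_width: 0.0119
```

```bash
python3 -c "
from h import *
goto((.556,-.0723,.035),-96.6)
p,d=snapshot('side');crop(p,220,180,400,320,4,'pics/s14.png')
"
```

```text
t 24.97 pos [ 0.5572 -0.0658  0.0536] yaw 83.66 F [ 0.12  0.01 -3.71] w 0.0119 tilt [-0.0717 -0.0178 -0.9973]
 shift now-axes [-0.0061  0.0009  0.0187] turn 0.26 shift after-turn axes [-0.0061  0.0009  0.0187] j7 0.24
```

View pics/s14.png

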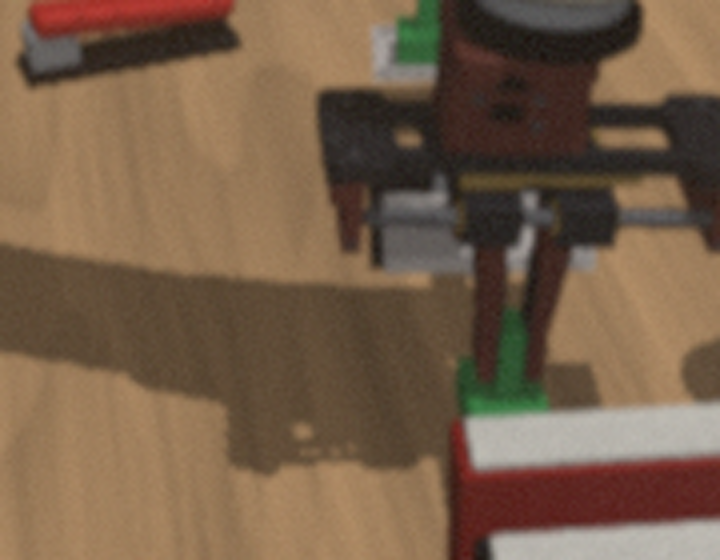

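send_rows:
  moves:
    - [-0.003,0,0.005,0]
    - [-0.003,0,0.005,0]
    - [0,0,0.004,0]
    - [0,0,0.003,0]
    - [0,0,0.002,0]
    - [0,0,0,0]
    - [0,0,0,0]

```text
clock: 25.6
tcp_pos: [0.5568, -0.0733, 0.035]
eef_rot: [-2.318, -2.071, 0.097]
contact_force: [-0.0, -0.2, -2.1]
grip_width: 0.0119
```

```bash
python3 -c "
from h import *
goto((.556,-.0723,.032),-96.6)
"
```

```text
t 25.6 pos [ 0.5568 -0.0733  0.035 ] yaw 83.61 F [-0.03 -0.15 -2.07] w 0.0119 tilt [-0.0675 -0.0177 -0.9976]
 shift now-axes [ 0.001  -0.0007  0.0031] turn 0.21 shift after-turn axes [ 0.001  -0.0007  0.0031] j7 0.27
```

send_rows:
  moves:
    - [0,0,0.002,0]
    - [0,0,0.002,0]
    - [0,0,0,0]

```text
clock: 25.85
tcp_pos: [0.5568, -0.0734, 0.0309]
eef_rot: [-2.318, -2.071, 0.096]
contact_force: [-0.1, -0.9, -2.2]
grip_width: 0.0119
```

```bash
python3 -c "
from h import *
goto((.556,-.0723,.032),-96.6)
"
```

```text
t 25.85 pos [ 0.5568 -0.0734  0.0309] yaw 83.61 F [-0.13 -0.9  -2.21] w 0.0119 tilt [-0.067  -0.0177 -0.9976]
 shift now-axes [ 0.0009 -0.001  -0.001 ] turn 0.21 shift after-turn axes [ 0.0009 -0.001  -0.001 ] j7 0.27
```

send_rows:
  moves:
    - [0,0,0.002,0]
    - [0,0,0.002,0]
    - [0,0,0,0]

```text
clock: 26.1
tcp_pos: [0.557, -0.0747, 0.0298]
eef_rot: [-2.319, -2.071, 0.094]
contact_force: [-0.5, -0.2, -3.1]
grip_width: 0.0119
```

```bash
python3 -c "
from h import *
goto((.556,-.0723,.032),-96.6)
p,d=snapshot('top')
crop(p,280,130,460,280,4,'pics/c15.png')
p,d=snapshot('side')
crop(p,220,180,400,320,4,'pics/s15.png')
goto((.556,-.0723,.032),-96.6)
"
```

```text
t 26.1 pos [ 0.557  -0.0747  0.0298] yaw 83.57 F [-0.48 -0.19 -3.11] w 0.0119 tilt [-0.0659 -0.0173 -0.9977]
 shift now-axes [ 0.0023 -0.0014 -0.0022] turn 0.17 shift after-turn axes [ 0.0023 -0.0014 -0.0022] j7 0.28
t 26.2 pos [ 0.5571 -0.0748  0.0295] yaw 83.58 F [-0.38 -0.51 -0.06] w 0.0117 tilt [-0.0655 -0.0177 -0.9977]
 shift now-axes [ 0.0023 -0.0015 -0.0025] turn 0.18 shift after-turn axes [ 0.0022 -0.0015 -0.0025] j7 0.28
```

View pics/s15.png

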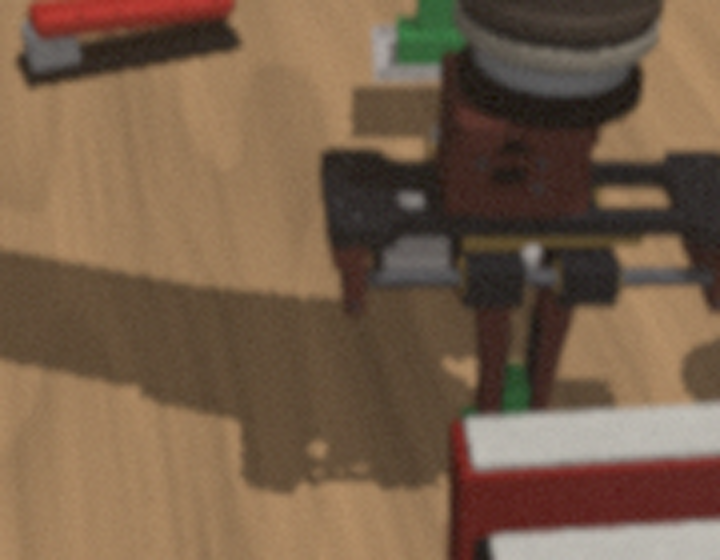

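send_rows:
  moves:
    - [0,0,0,0]
    - [0,0,0,0]
    - [0,0,0,0]
    - [0,0,0,0]
    - [0,0,0,0]
    - [0,0,-0.01,0]
    - [0,0,-0.015,0]
    - [0,0,-0.015,0]
    - [0,0,-0.01,0]
    - [0,0,0,0]
  jaw: -0.1

```text
clock: 27.03
tcp_pos: [0.5608, -0.0737, 0.0827]
eef_rot: [-2.319, -2.072, 0.096]
contact_force: [0.5, -0.3, -0.2]
grip_width: 0.048
```

```bash
python3 -c "
from h import *
goto((.556,-.0723,.032),-96.6)
print(st()[0]['qpos'].round(3))
"
```

```text
t 27.03 pos [ 0.5608 -0.0737  0.0827] yaw 83.59 F [ 0.5  -0.35 -0.2 ] w 0.048 tilt [-0.0663 -0.0184 -0.9976]
 shift now-axes [ 0.0021 -0.0017  0.0509] turn 0.19 shift after-turn axes [ 0.0021 -0.0017  0.0509] j7 0.24
[-0.379  0.558  0.566  1.853 -0.337  0.898  0.236]
```

send_rows:
  moves:
    - [0,0,0,3]
    - [0,0,0,-3]
    - [0,0,0,3]
    - [0,0,0,-3]
    - [0,0,0,3]
    - [0,0,0,-3]

```text
clock: 27.53
tcp_pos: [0.5614, -0.073, 0.0835]
eef_rot: [-2.323, -2.07, 0.092]
contact_force: [-0.1, 0.5, 0.4]
grip_width: 0.0484
```

```bash
python3 -c "
from h import *
goto((.556,-.0723,.032),-96.6)
print(st()[0]['qpos'].round(3))
"
```

```text
t 27.53 pos [ 0.5614 -0.073   0.0835] yaw 83.46 F [-0.12  0.52  0.38] w 0.0484 tilt [-0.0635 -0.0176 -0.9978]
 shift now-axes [ 0.0014 -0.0023  0.0517] turn 0.06 shift after-turn axes [ 0.0014 -0.0023  0.0517] j7 0.23
[-0.38   0.556  0.567  1.853 -0.338  0.897  0.233]
```

send_rows:
  moves:
    - [0,0,0,0]
    - [0,0,0,0]
    - [0,0,0,0]
    - [0,0,0,0]
    - [0,0,0,0]
    - [0,0,0,0]

```text
clock: 28.03
tcp_pos: [0.5608, -0.0729, 0.0828]
eef_rot: [-2.324, -2.067, 0.093]
contact_force: [0.8, 0.6, 0.9]
grip_width: 0.0484
```

```bash
python3 -c "
from h import *
goto((.556,-.0723,.032),-96.6)
"
```

```text
t 28.03 pos [ 0.5608 -0.0729  0.0828] yaw 83.36 F [0.76 0.59 0.9 ] w 0.0484 tilt [-0.0644 -0.0173 -0.9978]
 shift now-axes [ 0.0012 -0.0017  0.051 ] turn -0.04 shift after-turn axes [ 0.0012 -0.0017  0.051 ] j7 0.23
```

send_rows:
  moves:
    - [0,0,-0.025,0]
    - [0,0,0.025,0]
    - [0,0,-0.025,0]
    - [0,0,0.025,0]
    - [0,0,-0.025,0]
    - [0,0,0.025,0]

```text
clock: 28.53
tcp_pos: [0.562, -0.0741, 0.079]
eef_rot: [-2.325, -2.066, 0.107]
contact_force: [2.6, -0.6, 0.6]
grip_width: 0.0481
```

```bash
python3 -c "
from h import *
goto((.556,-.0723,.032),-96.6)
"
```

```text
t 28.53 pos [ 0.562  -0.0741  0.079 ] yaw 83.32 F [ 2.57 -0.56  0.63] w 0.0481 tilt [-0.071  -0.0238 -0.9972]
 shift now-axes [ 0.0026 -0.0029  0.0472] turn -0.08 shift after-turn axes [ 0.0026 -0.0029  0.0472] j7 0.23
```

send_rows:
  moves:
    - [0,0,-0.01,7]
    - [0,0,0,7]
    - [0,0,0,7]
    - [0,0,0,7]
    - [0,0,0,0]
    - [0,0,0,0]

```text
clock: 29.03
tcp_pos: [0.5591, -0.0733, 0.0833]
eef_rot: [-2.776, -1.433, 0.131]
contact_force: [0.2, -0.4, 0.1]
grip_width: 0.0478
```

```bash
python3 -c "
from h import *
goto((.556,-.0723,.032),-96.6)
"
```

```text
t 29.03 pos [ 0.5591 -0.0733  0.0833] yaw 54.7 F [ 0.22 -0.4   0.07] w 0.0478 tilt [-0.0811 -0.0253 -0.9964]
 shift now-axes [ 0.0025 -0.0005  0.0513] turn -28.7 shift after-turn axes [0.0025 0.0008 0.0513] j7 -0.19
```

send_rows:
  moves:
    - [0,0,0,-7]
    - [0,0,0,-7]
    - [0,0,0,-7]
    - [0,0,0,-7]
    - [0,0,0,0]
    - [0,0,0,0]

```text
clock: 29.53
tcp_pos: [0.5594, -0.0729, 0.0836]
eef_rot: [-2.305, -2.08, 0.119]
contact_force: [0.6, 0.4, 1.2]
grip_width: 0.0482
```

```bash
python3 -c "
from h import *
goto((.556,-.0723,.032),-96.6)
p,d=snapshot('side')
crop(p,220,180,400,320,4,'pics/s16.png')
"
```

```text
t 29.53 pos [ 0.5594 -0.0729  0.0836] yaw 84.2 F [0.61 0.42 1.16] w 0.0482 tilt [-0.0802 -0.0257 -0.9964]
 shift now-axes [0.002  0.0005 0.0517] turn 0.8 shift after-turn axes [0.002  0.0005 0.0517] j7 0.23
```

View pics/s16.png

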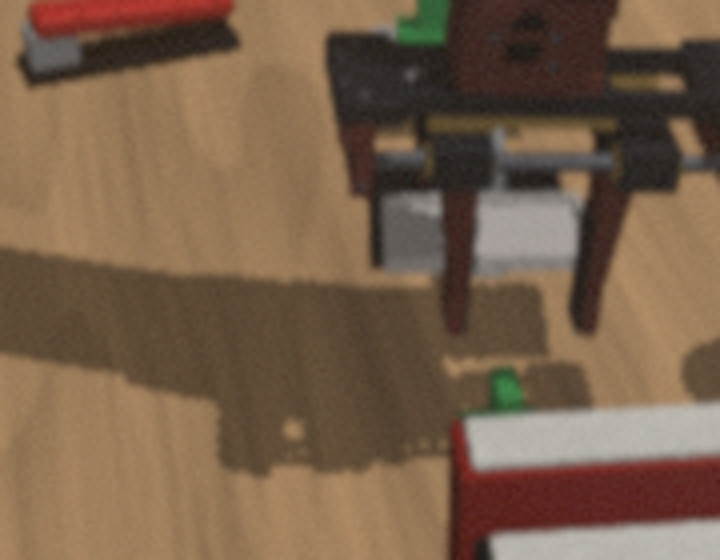

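send_rows:
  moves:
    - [0,0,0.025,0]
    - [0,0,-0.025,0]
    - [0,0,0.025,0]
    - [0,0,-0.025,0]
    - [0,0,0.025,0]
    - [0,0,-0.025,0]
    - [0,0,0,0]
    - [0,0,0,0]

```text
clock: 30.25
tcp_pos: [0.5546, -0.0747, 0.0688]
eef_rot: [-2.315, -2.054, 0.162]
contact_force: [0.3, 0.6, -0.1]
grip_width: 0.048
```

```bash
python3 -c "
from h import *
goto((.556,-.0723,.032),-96.6)
"
```

```text
t 30.25 pos [ 0.5546 -0.0747  0.0688] yaw 83.32 F [ 0.31  0.64 -0.08] w 0.048 tilt [-0.106  -0.0377 -0.9937]
 shift now-axes [0.0044 0.0048 0.0364] turn -0.08 shift after-turn axes [0.0043 0.0048 0.0364] j7 0.22
```

send_rows:
  moves:
    - [0,-0.025,0,0]
    - [0,0.025,0,0]
    - [0,-0.025,0,0]
    - [0,0.025,0,0]
    - [0,0,0,0]
    - [0,0,0,0]

```text
clock: 30.75
tcp_pos: [0.5325, -0.0756, 0.0602]
eef_rot: [-2.316, -2.017, 0.197]
contact_force: [-1.1, 0.8, -0.1]
grip_width: 0.0485
```

```bash
python3 -c "
from h import *
goto((.556,-.0723,.032),-96.6)
"
```

```text
t 30.75 pos [ 0.5325 -0.0756  0.0602] yaw 82.32 F [-1.14  0.82 -0.06] w 0.0485 tilt [-0.1386 -0.0353 -0.9897]
 shift now-axes [0.008  0.0263 0.0246] turn -1.08 shift after-turn axes [0.0075 0.0265 0.0246] j7 0.21
```

send_rows:
  moves:
    - [0,0,-0.008,0]
    - [0,0,-0.008,0]
    - [0,0.025,-0.005,0]
    - [0,-0.02,0,0]
    - [0,0.025,0,0]
    - [0,-0.02,0,0]
    - [0,0,0,0]
    - [0,0,0,0]

```text
clock: 31.42
tcp_pos: [0.5505, -0.0764, 0.0862]
eef_rot: [-2.324, -2.017, 0.193]
contact_force: [0.6, 0.0, -0.2]
grip_width: 0.0479
```

```bash
python3 -c "
from h import *
goto((.556,-.0723,.032),-96.6)
"
```

```text
t 31.42 pos [ 0.5505 -0.0764  0.0862] yaw 82.11 F [ 0.59  0.01 -0.25] w 0.0479 tilt [-0.1323 -0.0376 -0.9905]
 shift now-axes [0.0079 0.0117 0.0528] turn -1.29 shift after-turn axes [0.0076 0.0118 0.0528] j7 0.19
```

send_rows:
  moves:
    - [0,0,-0.005,3]
    - [0,0,-0.007,5]
    - [0,0,-0.007,6]
    - [0,0,-0.007,6]
    - [0,0,-0.007,6]
    - [0,0,-0.007,6]
    - [0,0,-0.007,6]
    - [0,0,-0.007,6]
    - [0,0,-0.007,6]
    - [0,0,-0.006,6]
    - [0,0,-0.005,6]
    - [0,0,-0.004,6]
    - [0,0,0,6]
    - [0,0,0,6]
    - [0,0,0,5]
    - [0,0,0,3]
    - [0,0,0,0]
  jaw: 1

```text
clock: 32.83
tcp_pos: [0.5785, -0.07, 0.193]
eef_rot: [3.094, -0.276, -0.126]
contact_force: [-0.1, 0.2, 0.3]
grip_width: 0.0005
```

```bash
python3 -c "
from h import *
goto((.45,.12,.15),-6.6)
"
```

```text
t 32.83 pos [ 0.5785 -0.07    0.193 ] yaw -10.3 F [-0.1   0.21  0.26] w 0.0005 tilt [-0.0838 -0.0253 -0.9962]
 shift now-axes [-0.1565 -0.166   0.0488] turn -3.7 shift after-turn axes [-0.1455 -0.1758  0.0488] j7 -1.21
```

send_rows:
  moves:
    - [-0.006,-0.007,0,-1.8]
    - [-0.012,-0.015,0,-1.8]
    - [-0.016,-0.02,0,0]
    - [-0.018,-0.022,0,0]
    - [-0.018,-0.022,0,0]
    - [-0.018,-0.022,0,0]
    - [-0.018,-0.022,0,0]
    - [-0.016,-0.02,0,0]
    - [-0.012,-0.014,0,0]
    - [-0.006,-0.008,0,0]
    - [0,0,0,0]

```text
clock: 33.75
tcp_pos: [0.451, 0.1279, 0.2038]
eef_rot: [3.12, -0.105, -0.119]
contact_force: [0.9, 0.9, 0.1]
grip_width: 0.0007
```

```bash
python3 -c "
from h import *
goto((.45,.12,.15),-6.6)
p,d=snapshot('top');np.savez('top17.npz',p=p,d=d)
crop(p,280,150,480,300,4,'pics/c17.png')
W=cloud('top',p,d);m=green(p);k,l,st_,ce=cv2.connectedComponentsWithStats(m)
for i in range(1,k):
  if st_[i,4]>100:
    X=W[l==i];b=X[abs(X[:,2]-.018)<.005];print(st_[i],len(b));
    if len(b)>50: print(cv2.minAreaRect((b[:,:2]*1000).astype(np.float32)))
"
```

```text
t 33.75 pos [0.451  0.1279 0.2038] yaw -3.88 F [0.86 0.93 0.06] w 0.0007 tilt [-0.0767 -0.0154 -0.9969]
 shift now-axes [0.0036 0.0069 0.0539] turn 2.72 shift after-turn axes [0.0039 0.0067 0.0539] j7 -1.51
[356 216  36  21 635] 504
((553.9632568359375, -86.2921142578125), (69.04258728027344, 35.584739685058594), 83.48226928710938)
```

View pics/c17.png

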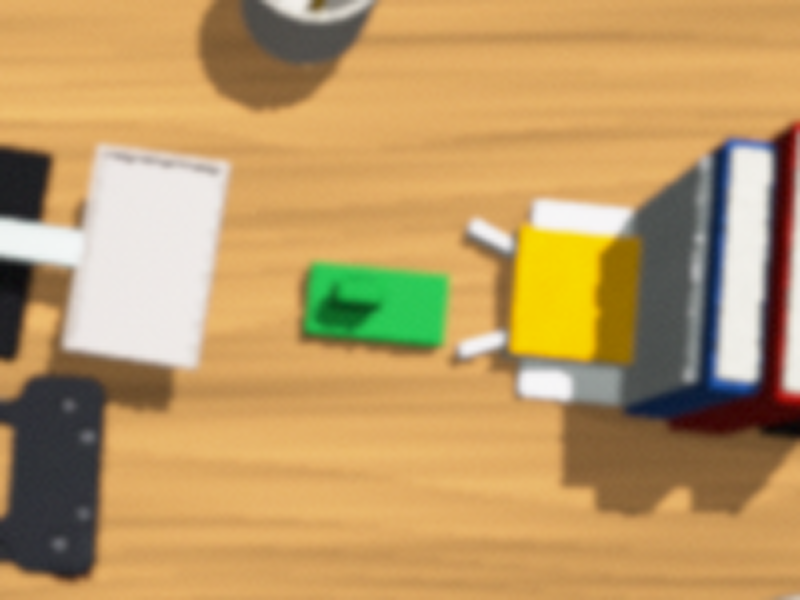

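```bash
python3 -c "
from h import *
goto((.516,-.082,.10),-6.6)
"
```

```text
t 33.8 pos [0.4516 0.127  0.2039] yaw -3.93 F [ 0.46 -0.11  0.64] w 0.0004 tilt [-0.0763 -0.0155 -0.997 ]
 shift now-axes [0.0862 0.2021 0.1019] turn 2.67 shift after-turn axes [0.0955 0.1978 0.1019] j7 -1.51
```

send_rows:
  moves:
    - [0.003,0.006,0,1.3]
    - [0.006,0.012,0.004,1.3]
    - [0.008,0.017,0.008,0]
    - [0.009,0.019,0.009,0]
    - [0.009,0.019,0.009,0]
    - [0.009,0.019,0.009,0]
    - [0.009,0.019,0.009,0]
    - [0.009,0.019,0.009,0]
    - [0.009,0.019,0.009,0]
    - [0.009,0.018,0.009,0]
    - [0.007,0.014,0.008,0]
    - [0.004,0.008,0.006,0]
    - [0.002,0.004,0.004,0]
    - [0,0,0,0]
    - [0,0,0,0]

```text
clock: 35.05
tcp_pos: [0.5232, -0.1103, 0.1078]
eef_rot: [3.111, -0.206, -0.103]
contact_force: [1.0, 0.8, 1.0]
grip_width: 0.0005
```

```bash
python3 -c "
from h import *
goto((.519,-.0824,.04),-6.6)
"
```

```text
t 35.05 pos [ 0.5232 -0.1103  0.1078] yaw -7.63 F [1.   0.77 0.95] w 0.0005 tilt [-0.0672 -0.0177 -0.9976]
 shift now-axes [-0.0035 -0.0289  0.0674] turn -1.03 shift after-turn axes [-0.003  -0.029   0.0674] j7 -1.02
```

send_rows:
  moves:
    - [0,-0.006,0.006,-0.5]
    - [-0.001,-0.01,0.012,-0.5]
    - [-0.001,-0.008,0.014,0]
    - [0,-0.004,0.014,0]
    - [0,0,0.01,0]
    - [0,0,0.006,0]
    - [0,0,0,0]
    - [0,0,0,0]

```text
clock: 35.72
tcp_pos: [0.5204, -0.0733, 0.0402]
eef_rot: [3.118, -0.159, -0.103]
contact_force: [0.2, -0.0, 0.7]
grip_width: 0.0007
```

```bash
python3 -c "
from h import *
goto((.519,-.0824,.008),-6.6)
"
```

```text
t 35.72 pos [ 0.5204 -0.0733  0.0402] yaw -5.89 F [ 0.24 -0.    0.73] w 0.0007 tilt [-0.0666 -0.0148 -0.9977]
 shift now-axes [0.0016 0.0085 0.0323] turn 0.71 shift after-turn axes [0.0017 0.0085 0.0323] j7 -0.98
```

send_rows:
  moves:
    - [0,0.003,0.007,0.7]
    - [0,0.003,0.009,0]
    - [0,0.002,0.008,0]
    - [0,0,0.005,0]
    - [0,0,0.002,0]
    - [0,0,0,0]
    - [0,0,0,0]

```text
clock: 36.3
tcp_pos: [0.5179, -0.0841, 0.0073]
eef_rot: [3.116, -0.183, -0.099]
contact_force: [0.5, 0.4, -0.4]
grip_width: 0.0004
```

```bash
python3 -c "
from h import *
goto((.5202,-.0824,.008),-6.6)
p,d=snapshot('side')
crop(p,220,180,400,320,4,'pics/s18.png')
"
```

```text
t 36.3 pos [ 0.5179 -0.0841  0.0073] yaw -6.76 F [ 0.51  0.42 -0.43] w 0.0004 tilt [-0.0645 -0.0153 -0.9978]
 shift now-axes [ 0.002  -0.0019 -0.0009] turn -0.16 shift after-turn axes [ 0.002  -0.0019 -0.0009] j7 -0.94
```

View pics/s18.png

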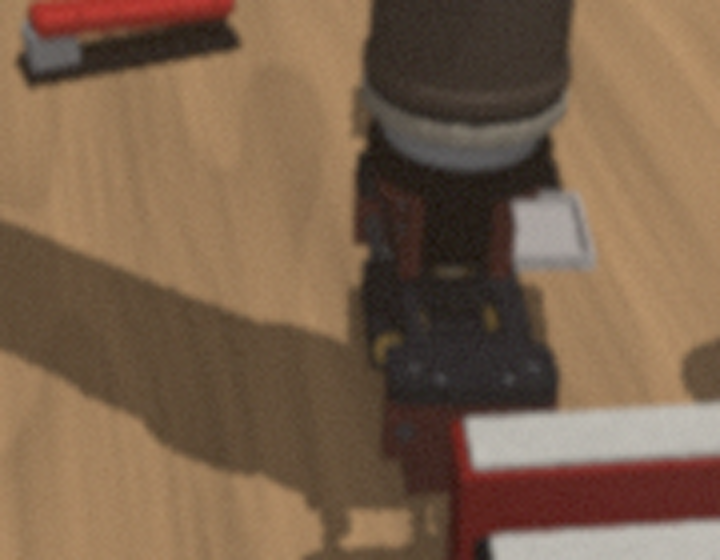

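send_rows:
  moves:
    - [0.002,0,0,0]
    - [0.003,0,0,0]
    - [0.003,0,0,0]
    - [0.003,0,0,0]
    - [0.003,0,0,0]
    - [0.002,0,0,0]
    - [0.001,0,0,0]
    - [0,0,0,0]

```text
clock: 37.02
tcp_pos: [0.536, -0.0858, 0.0071]
eef_rot: [3.117, -0.182, -0.101]
contact_force: [-1.9, -0.1, 0.9]
grip_width: 0.0006
```

```bash
python3 -c "
from h import *
goto((.5179+.0193*.993,-.0841-.0193*.115,.008),-6.6)
"
```

```text
t 37.02 pos [ 0.536  -0.0858  0.0071] yaw -6.72 F [-1.86 -0.09  0.88] w 0.0006 tilt [-0.0657 -0.0142 -0.9977]
 shift now-axes [ 0.0011  0.0004 -0.001 ] turn -0.12 shift after-turn axes [ 0.0011  0.0004 -0.001 ] j7 -0.95
```

send_rows:
  moves:
    - [-0.003,0,0,0]
    - [-0.005,0,-0.004,0]
    - [-0.003,-0.004,-0.005,0]
    - [0,-0.008,-0.003,0]
    - [0,-0.012,0,0]
    - [0,-0.012,0,0]
    - [0,-0.01,0,0]
    - [0,-0.006,0,0]
    - [0,-0.002,0,0]
    - [0,0,0,0]
    - [0,0,0,0]

```text
clock: 37.93
tcp_pos: [0.5334, -0.0216, 0.0199]
eef_rot: [3.118, -0.175, -0.096]
contact_force: [-0.4, -0.1, 0.1]
grip_width: 0.0003
```

```bash
python3 -c "
from h import *
goto((.5715,-.0315,.02),-6.6)
"
```

```text
t 37.93 pos [ 0.5334 -0.0216  0.0199] yaw -6.47 F [-0.41 -0.08  0.14] w 0.0003 tilt [-0.0625 -0.0139 -0.998 ]
 shift now-axes [ 0.0389  0.0056 -0.0024] turn 0.13 shift after-turn axes [ 0.0389  0.0055 -0.0024] j7 -1.06
```

send_rows:
  moves:
    - [0.002,0.004,0,0]
    - [0.005,0.002,0.002,0]
    - [0.008,0,0.003,0]
    - [0.009,0,0.003,0]
    - [0.007,0,0.002,0]
    - [0.004,0,0.001,0]
    - [0.001,0,0,0]
    - [0,0,0,0]
    - [0,0,0,0]

```text
clock: 38.68
tcp_pos: [0.5719, -0.0368, 0.0046]
eef_rot: [3.115, -0.182, -0.096]
contact_force: [-0.1, -1.0, -0.4]
grip_width: 0.0004
```

```bash
python3 -c "
from h import *
goto((.5715,-.0315,.008),-6.6)
"
```

```text
t 38.68 pos [ 0.5719 -0.0368  0.0046] yaw -6.72 F [-0.06 -0.95 -0.43] w 0.0004 tilt [-0.0627 -0.0157 -0.9979]
 shift now-axes [-0.0012 -0.0051 -0.0034] turn -0.12 shift after-turn axes [-0.0012 -0.0051 -0.0034] j7 -1.05
```

send_rows:
  moves:
    - [-0.001,0.003,-0.003,0]
    - [0,0.004,-0.001,0]
    - [0,0.005,0,0]
    - [0,0.005,0,0]
    - [0,0.005,0,0]
    - [0,0.004,0,0]
    - [0,0.002,0,0]
    - [0,0,0,0]

```text
clock: 39.35
tcp_pos: [0.5664, -0.0664, 0.0103]
eef_rot: [3.117, -0.182, -0.097]
contact_force: [0.0, 1.5, -1.2]
grip_width: 0.0002
```

```bash
cat >> h.py <<'E'
def line():
    s,M,y=st();u=np.array([np.cos(np.radians(-96.6)),np.sin(np.radians(-96.6))]);n=np.array([-u[1],u[0]])
    r=s["tcp_pos"][:2]-np.array([.5585,-.1537]);F=s["contact_force"]
    print("t",round(s["clock"],2),"s(nose est mm)",round(1000*r@u+83.5,1),"lat",round(1000*r@n,1),"z",s["tcp_pos"][2].round(4),"yaw",y.round(2),"Falong",round(F[:2]@u,2),"Flat",round(F[:2]@n,2),"Fz",F[2].round(2),"tilt",M[:2,2].round(3))
E
python3 -c "
from h import *
line()
p,d=snapshot('top');crop(p,280,150,480,300,4,'pics/c19.png')
p,d=snapshot('side');crop(p,220,180,420,320,4,'pics/s19.png')
"
```

```text
t 39.35 s(nose est mm) -4.1 lat -2.2 z 0.0103 yaw -6.72 Falong -1.47 Flat -0.14 Fz -1.19 tilt [-0.063 -0.014]
```

View pics/s19.png

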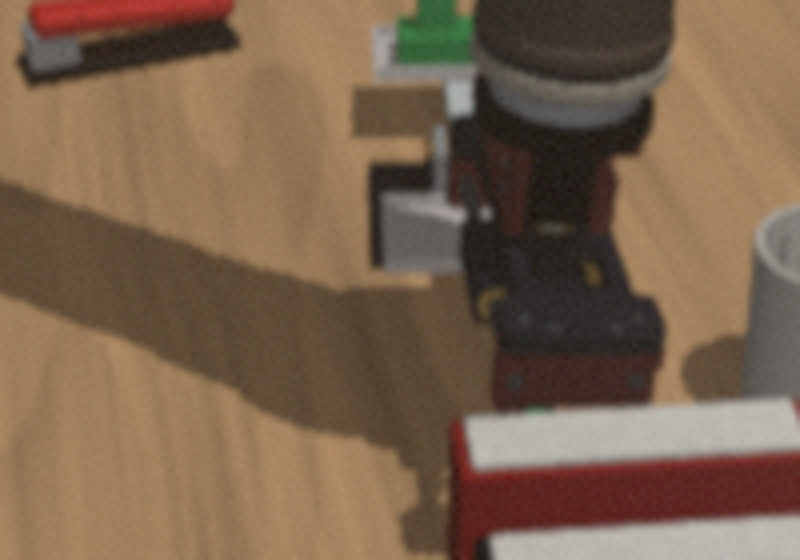

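View pics/c19.png

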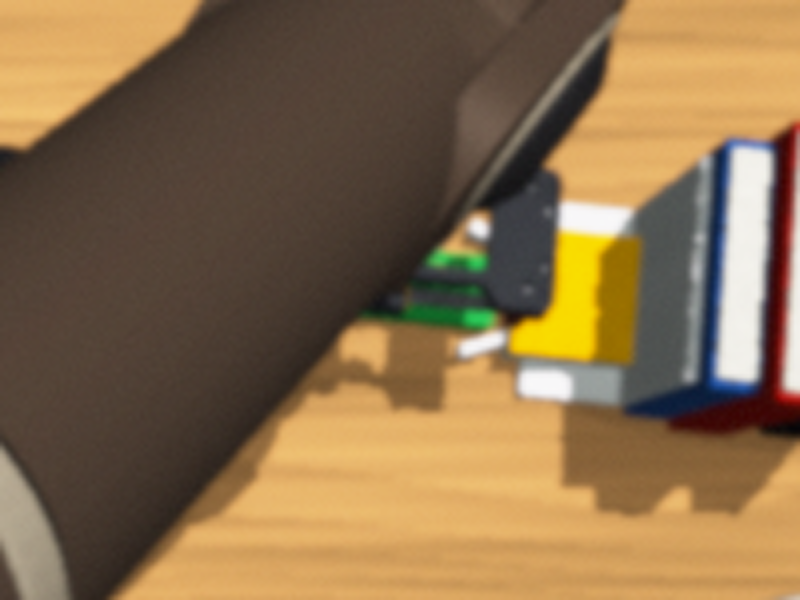

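send_rows:
  moves:
    - [0.0005,0.002,0.001,0]
    - [0.0005,0.002,0.001,0]
    - [0,0.002,0.001,0]
    - [0,0.002,0,0]
    - [0,0,0,0]

```text
clock: 39.87
tcp_pos: [0.5671, -0.0731, 0.0071]
eef_rot: [3.119, -0.178, -0.097]
contact_force: [1.0, 0.1, 0.4]
grip_width: 0.0002
```

```bash
python3 -c "
from h import *
line()"
```

```text
t 39.87 s(nose est mm) 2.4 lat -0.8 z 0.0071 yaw -6.56 Falong -0.18 Flat 1.02 Fz 0.44 tilt [-0.063 -0.013]
```

send_rows:
  moves:
    - [0,0.002,0,0]
    - [0,0.002,0,0]
    - [0,0.002,0,0]
    - [0,0.001,0,0]
    - [0,0,0,0]

```text
clock: 40.28
tcp_pos: [0.566, -0.0809, 0.0071]
eef_rot: [3.119, -0.178, -0.097]
contact_force: [0.7, 1.2, 0.0]
grip_width: 0.0005
```

```bash
python3 -c "
from h import *
line()"
```

```text
t 40.28 s(nose est mm) 10.3 lat -0.9 z 0.0071 yaw -6.57 Falong -1.31 Flat 0.55 Fz 0.01 tilt [-0.063 -0.013]
```

Nose ~10 mm in; now feel in 1 mm rows.

send_rows:
  moves:
    - [0,0.001,0,0]
    - [0,0.001,0,0]
    - [0,0.001,0,0]
    - [0,0.001,0,0]

```text
clock: 40.62
tcp_pos: [0.5654, -0.085, 0.0071]
eef_rot: [3.119, -0.178, -0.098]
contact_force: [0.5, 1.7, -0.3]
grip_width: 0.0006
```

```bash
python3 -c "
from h import *
line()"
```

```text
t 40.62 s(nose est mm) 14.4 lat -1.0 z 0.0071 yaw -6.56 Falong -1.78 Flat 0.28 Fz -0.31 tilt [-0.063 -0.013]
```

send_rows:
  moves:
    - [0,0.001,0,0]
    - [0,0.001,0,0]
    - [0,0.001,0,0]
    - [0,0.001,0,0]

```text
clock: 40.95
tcp_pos: [0.5648, -0.0894, 0.0071]
eef_rot: [3.119, -0.178, -0.098]
contact_force: [-0.0, 1.4, -0.9]
grip_width: 0.0007
```

```bash
python3 -c "
from h import *
line()"
```

```text
t 40.95 s(nose est mm) 18.9 lat -1.1 z 0.0071 yaw -6.56 Falong -1.42 Flat -0.16 Fz -0.89 tilt [-0.063 -0.013]
```

send_rows:
  moves:
    - [0,0.001,0,0]
    - [0,0.001,0,0]
    - [0,0.001,0,0]

```text
clock: 41.2
tcp_pos: [0.5643, -0.0929, 0.0071]
eef_rot: [3.119, -0.178, -0.098]
contact_force: [-0.1, 0.8, -1.2]
grip_width: 0.0006
```

```bash
python3 -c "
from h import *
line()"
```

```text
t 41.2 s(nose est mm) 22.4 lat -1.2 z 0.0071 yaw -6.56 Falong -0.74 Flat -0.2 Fz -1.22 tilt [-0.064 -0.013]
```

send_rows:
  moves:
    - [0,0.001,0,0]
    - [0,0.001,0,0]
    - [0,0.001,0,0]

```text
clock: 41.45
tcp_pos: [0.5641, -0.0942, 0.0071]
eef_rot: [3.121, -0.177, -0.099]
contact_force: [0.0, 5.1, 1.8]
grip_width: 0.0001
```

```bash
python3 -c "
from h import *
line()"
```

```text
t 41.45 s(nose est mm) 23.7 lat -1.3 z 0.0071 yaw -6.51 Falong -5.03 Flat -0.57 Fz 1.78 tilt [-0.064 -0.01 ]
```

send_rows:
  moves:
    - [0,0.0015,0,0]
    - [0,0.0015,0,0]
    - [0,0.0015,0,0]

```text
clock: 41.7
tcp_pos: [0.5641, -0.0942, 0.0071]
eef_rot: [3.128, -0.172, -0.101]
contact_force: [-0.1, 4.4, 1.4]
grip_width: 0.0004
```

```bash
python3 -c "
from h import *
line()"
```

```text
t 41.7 s(nose est mm) 23.7 lat -1.3 z 0.0071 yaw -6.32 Falong -4.37 Flat -0.61 Fz 1.38 tilt [-0.065 -0.003]
```

send_rows:
  moves:
    - [0,0.002,0,0]
    - [0,0.002,0,0]
    - [0,0.002,0,0]

```text
clock: 41.95
tcp_pos: [0.5641, -0.0941, 0.0072]
eef_rot: [-3.134, 0.166, 0.103]
contact_force: [0.4, 7.0, 2.9]
grip_width: 0.0005
```

```bash
python3 -c "
from h import *
line()"
```

```text
t 41.95 s(nose est mm) 23.7 lat -1.3 z 0.0072 yaw -6.08 Falong -6.99 Flat -0.4 Fz 2.94 tilt [-0.065  0.005]
```

send_rows:
  moves:
    - [0,0.003,0,0]
    - [0,0.003,0,0]
    - [0,0.003,0,0]

```text
clock: 42.2
tcp_pos: [0.5641, -0.0952, 0.0073]
eef_rot: [-3.123, 0.158, 0.104]
contact_force: [0.4, 10.7, 3.7]
grip_width: 0.0002
```

```bash
python3 -c "
from h import *
line()"
```

```text
t 42.2 s(nose est mm) 24.7 lat -1.1 z 0.0073 yaw -5.76 Falong -10.7 Flat -0.8 Fz 3.71 tilt [-0.066  0.017]
```

send_rows:
  moves:
    - [0,0.003,0,0]
    - [0,0.003,0,0]

```text
clock: 42.37
tcp_pos: [0.5641, -0.0953, 0.0073]
eef_rot: [-3.114, 0.151, 0.106]
contact_force: [-0.1, 10.3, 5.1]
grip_width: 0.0004
```

```bash
python3 -c "
from h import *
line()
p,d=snapshot('side');crop(p,220,180,420,320,4,'pics/s20.png')
p,d=snapshot('top');crop(p,280,150,480,300,4,'pics/c20.png')
line()
"
```

```text
t 42.37 s(nose est mm) 24.9 lat -1.2 z 0.0073 yaw -5.53 Falong -10.18 Flat -1.3 Fz 5.14 tilt [-0.067  0.025]
t 42.47 s(nose est mm) 25.2 lat -1.2 z 0.0073 yaw -5.55 Falong -9.9 Flat -0.63 Fz 3.65 tilt [-0.067  0.025]
```

View pics/c20.png

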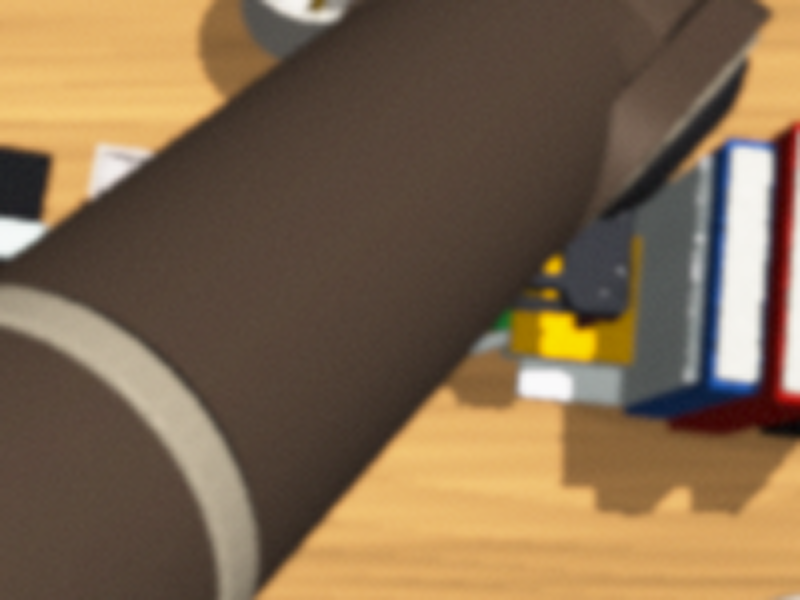

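```bash
python3 -c "
from h import *
for z in (.085,.1,.12): print(pix2w('top',438.7,215,z))
u=np.array([np.cos(np.radians(-96.6)),np.sin(np.radians(-96.6))])
print(np.array([.5585,-.1537])+.06*u)
"
```

```text
[ 0.56235024 -0.19989579  0.085     ]
[ 0.55993451 -0.19601945  0.1       ]
[ 0.55671353 -0.190851    0.12      ]
[ 0.55160377 -0.21330237]
```

send_rows:
  moves:
    - [0,0.002,-0.002,0]
    - [0,0.003,-0.001,0]

```text
clock: 42.63
tcp_pos: [0.5637, -0.0965, 0.0097]
eef_rot: [-3.109, 0.147, 0.108]
contact_force: [0.4, 7.2, -0.3]
grip_width: 0.0005
```

```bash
python3 -c "
from h import *
line()"
```

```text
t 42.63 s(nose est mm) 26.0 lat -1.4 z 0.0097 yaw -5.36 Falong -7.22 Flat -0.48 Fz -0.33 tilt [-0.068  0.03 ]
```

send_rows:
  moves:
    - [0,0.003,-0.0005,0]
    - [0,0.003,-0.0005,0]

```text
clock: 42.8
tcp_pos: [0.5632, -0.0978, 0.01]
eef_rot: [-3.103, 0.142, 0.111]
contact_force: [1.3, 8.3, -0.8]
grip_width: 0.0005
```

```bash
python3 -c "
from h import *
line()"
```

```text
t 42.8 s(nose est mm) 27.4 lat -1.8 z 0.01 yaw -5.18 Falong -8.39 Flat 0.35 Fz -0.75 tilt [-0.07   0.037]
```

send_rows:
  moves:
    - [0,0.003,-0.0005,0]
    - [0,0.003,-0.0005,0]

```text
clock: 42.97
tcp_pos: [0.5629, -0.0986, 0.0102]
eef_rot: [-3.096, 0.136, 0.113]
contact_force: [0.5, 8.2, -1.0]
grip_width: 0.0005
```

```bash
python3 -c "
from h import *
line()"
```

```text
t 42.97 s(nose est mm) 28.3 lat -1.9 z 0.0102 yaw -4.97 Falong -8.18 Flat -0.39 Fz -1.04 tilt [-0.071  0.044]
```

send_rows:
  moves:
    - [0,0.0035,0,0]
    - [0,0.0035,0,0]

```text
clock: 43.13
tcp_pos: [0.5628, -0.0997, 0.0093]
eef_rot: [-3.088, 0.13, 0.115]
contact_force: [0.7, 9.3, -0.6]
grip_width: 0.0005
```

```bash
python3 -c "
from h import *
line()"
```

```text
t 43.13 s(nose est mm) 29.4 lat -2.0 z 0.0093 yaw -4.73 Falong -9.33 Flat -0.42 Fz -0.57 tilt [-0.072  0.052]
```

send_rows:
  moves:
    - [0,0.0035,0,0]
    - [0,0.0035,0,0]

```text
clock: 43.3
tcp_pos: [0.5627, -0.1004, 0.0083]
eef_rot: [-3.079, 0.124, 0.117]
contact_force: [1.8, 9.9, -0.7]
grip_width: 0.0001
```

```bash
python3 -c "
from h import *
line()"
```

```text
t 43.3 s(nose est mm) 30.0 lat -1.9 z 0.0083 yaw -4.47 Falong -10.05 Flat 0.69 Fz -0.67 tilt [-0.073  0.061]
```

send_rows:
  moves:
    - [0,0.0035,-0.0005,0]
    - [0,0.0035,-0.0005,0]

```text
clock: 43.47
tcp_pos: [0.5628, -0.1005, 0.0082]
eef_rot: [-3.07, 0.116, 0.119]
contact_force: [0.6, 10.4, -0.0]
grip_width: 0.0005
```

```bash
python3 -c "
from h import *
line()"
```

```text
t 43.47 s(nose est mm) 30.2 lat -1.9 z 0.0082 yaw -4.19 Falong -10.39 Flat -0.56 Fz -0.01 tilt [-0.075  0.07 ]
```

send_rows:
  moves:
    - [0,-0.003,0,0]
    - [0,-0.005,0,0]
    - [0,-0.006,-0.002,0]
    - [0,-0.006,-0.005,0]
    - [-0.004,-0.004,-0.01,0]
    - [-0.008,-0.002,-0.015,0]
    - [-0.012,0,-0.02,0]
    - [-0.015,0,-0.02,0]
    - [-0.015,0,-0.02,0]
    - [-0.015,-0.005,-0.02,0]
    - [-0.015,-0.01,-0.01,0]
    - [-0.015,-0.015,0,0]
    - [-0.015,-0.02,0,0]
    - [-0.01,-0.02,0,0]
    - [-0.005,-0.02,0,0]
    - [0,-0.02,0,0]
    - [0,-0.02,0,0]
    - [0,-0.02,0,0]
    - [0,-0.02,0,0]
    - [0,-0.02,0,0]

```text
clock: 45.13
tcp_pos: [0.4521, 0.1168, 0.1708]
eef_rot: [-3.065, 0.141, 0.11]
contact_force: [0.4, -0.6, -0.7]
grip_width: 0.0004
```

```bash
python3 -c "
from h import *
line()
goto((.43,.12,.2),-6.6)
p,d=snapshot('top');np.savez('top21.npz',p=p,d=d)
crop(p,280,150,480,300,4,'pics/c21.png')
"
```

```text
t 45.13 s(nose est mm) -172.9 lat -136.8 z 0.1708 yaw -5.14 Falong 0.52 Flat 0.45 Fz -0.67 tilt [-0.068  0.074]
t 45.13 pos [0.4521 0.1168 0.1708] yaw -5.14 F [ 0.39 -0.57 -0.67] w 0.0004 tilt [-0.068   0.0742 -0.9949]
 shift now-axes [-0.0244 -0.0031 -0.0273] turn 1.46 shift after-turn axes [-0.0245 -0.0025 -0.0273] j7 -1.44
```

View pics/c21.png

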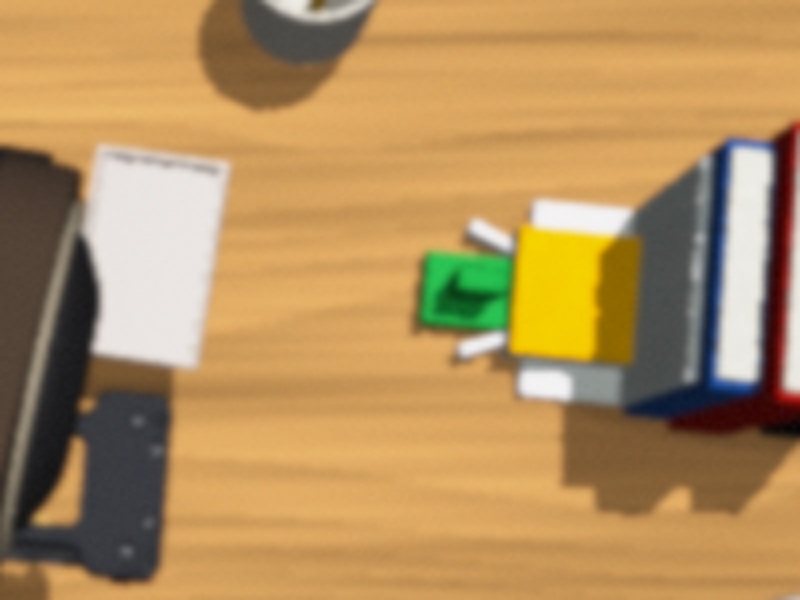

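```bash
python3 -c "
from h import *
f=np.load('top21.npz');p,d=f['p'],f['d'];W=cloud('top',p,d)
u=np.array([np.cos(np.radians(-96.6)),np.sin(np.radians(-96.6))]);n=np.array([-u[1],u[0]])
m=green(p)>0
X=W[m];X=X[(abs(X[:,2]-.018)<.006)&(X[:,1]<-.05)];r=X[:,:2]-[.5585,-.1537]
s=1000*r@u;l=1000*r@n
print(len(X),np.percentile(s,[0,1,3,97,99,100]).round(1),np.percentile(l,[1,50,99]).round(1), X[:,2].mean())
# calibrate with earlier picture (slug 69 long)
f=np.load('top17.npz');p2,d2=f['p'],f['d'];W=cloud('top',p2,d2);X=W[green(p2)>0];X=X[(abs(X[:,2]-.018)<.006)&(X[:,1]<-.03)];r=X[:,:2]-[.5585,-.1537];s=1000*r@u
print(np.percentile(s,[0,1,3,97,99,100]).round(1))
# bystanders diff
f0=np.load('top0.npz')['p'].astype(int)
D=abs(p.astype(int)-f0).max(2)>60
k,lb,st_,c=cv2.connectedComponentsWithStats(D.astype(np.uint8))
print([list(map(int,x)) for x in st_[1:] if x[4]>25])
cv2.imwrite('pics/t21.png',p[:,:,::-1])
pp,dd=snapshot('side');cv2.imwrite('pics/s21.png',pp[:,:,::-1])
"
```

```text
277 [-43.8 -43.7 -43.2  -1.6  -1.2  -0.8] [-18.7  -6.8  16.7] 0.01778241824629976
[-101.  -100.6  -99.4  -33.5  -32.3  -31.9]
[[67, 170, 277, 310, 39907], [238, 210, 29, 26, 497], [384, 213, 24, 21, 434], [268, 215, 19, 23, 193], [154, 261, 5, 23, 55], [276, 307, 13, 15, 83], [0, 440, 40, 40, 1317]]
```

View pics/t21.png

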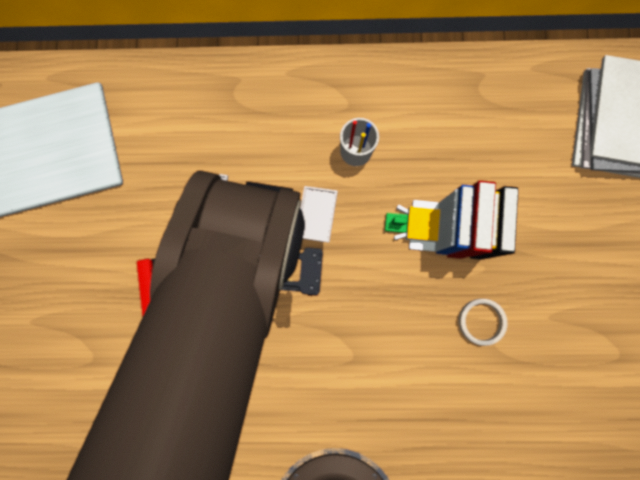

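View pics/s21.png

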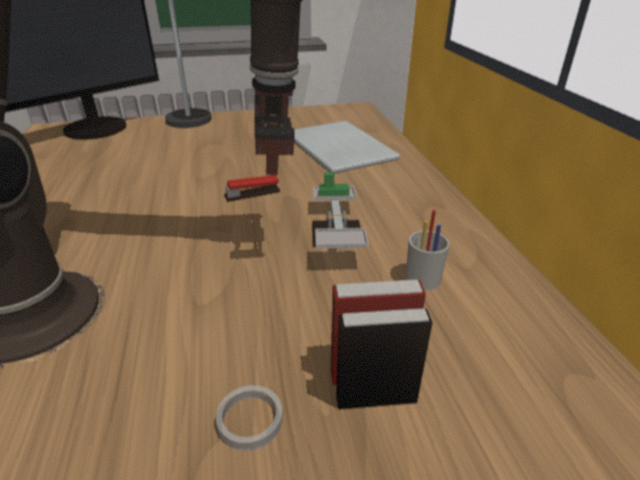

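```bash
python3 -c "
from h import *
u=np.array([np.cos(np.radians(-96.6)),np.sin(np.radians(-96.6))]);n=np.array([-u[1],u[0]])
im=cv2.imread('pics/c19.png')[:,:,::-1]
m=green(np.ascontiguousarray(im))
for row in (258,262,312,318,322):
  xs=np.where(m[row])[0]; 
  if len(xs):
    w=pix2w('top',(xs.max()+.5)/4-.5+280,(row+.5)/4-.5+150,.018)[:2]-[.5585,-.1537];print(row,xs.max(),1000*w@u,1000*w@n)
im=cv2.imread('pics/c17.png')[:,:,::-1]
m=green(np.ascontiguousarray(im))
for row in (290,310,320):
  xs=np.where(m[row])[0];w=pix2w('top',(xs.max()+.5)/4-.5+280,(row+.5)/4-.5+150,.018)[:2]-[.5585,-.1537];print('c17',row,xs.max(),1000*w@u,1000*w@n)
"
```

```text
258 487 -13.074718399230353 16.023858824866686
262 488 -12.409289395477987 14.042543468811532
312 495 -6.855940637512354 -10.910803257653656
318 493 -7.602829615532512 -14.038745998504623
322 492 -7.9348974645971975 -16.105677566609515
c17 290 447 -31.66335536305646 -2.2463095012910737
c17 310 445 -31.802127445105892 -12.457066283780787
c17 320 444 -31.871375405589255 -17.552284801341155
```

```bash
python3 -c "
from h import *
goto((.566,-.070,.07),-6.6)
"
```

```text
t 45.23 pos [0.4523 0.119  0.1706] yaw -4.86 F [-0.21 -0.11 -0.24] w 0.0006 tilt [-0.0683  0.0742 -0.9949]
 shift now-axes [0.1364 0.1844 0.0784] turn 1.74 shift after-turn axes [0.1419 0.1802 0.0784] j7 -1.44
```

send_rows:
  moves:
    - [0.005,0.006,0,0.9]
    - [0.01,0.012,0,0.8]
    - [0.014,0.018,0,0]
    - [0.017,0.022,0,0]
    - [0.017,0.022,0,0]
    - [0.017,0.022,0,0]
    - [0.017,0.022,0,0]
    - [0.014,0.018,0,0]
    - [0.01,0.01,0.004,0]
    - [0.005,0.004,0.008,0]
    - [0,0,0.012,0]
    - [0,0,0.012,0]
    - [0,0,0.006,0]
    - [0,0,0,0]

```text
clock: 46.4
tcp_pos: [0.555, -0.0749, 0.1093]
eef_rot: [-3.065, 0.218, 0.107]
contact_force: [-0.8, -0.2, 0.1]
grip_width: 0.0008
```

```bash
python3 -c "
from h import *
line()
goto((.567,-.070,.03),-6.6)
"
```

```text
t 46.4 s(nose est mm) 5.6 lat -12.5 z 0.1093 yaw -8.01 Falong 0.28 Flat -0.82 Fz 0.07 tilt [-0.065  0.071]
t 46.4 pos [ 0.555  -0.0749  0.1093] yaw -8.01 F [-0.84 -0.18  0.07] w 0.0008 tilt [-0.0649  0.0714 -0.9953]
 shift now-axes [ 0.017  -0.0017  0.0785] turn -1.41 shift after-turn axes [ 0.0171 -0.0013  0.0785] j7 -1.04
```

send_rows:
  moves:
    - [0.004,0,0.01,-0.7]
    - [0.005,0,0.015,-0.7]
    - [0.004,0,0.018,0]
    - [0.002,-0.001,0.016,0]
    - [0.001,0,0.012,0]
    - [0,0,0.006,0]
    - [0,0,0,0]
    - [0,0,0,0]

```text
clock: 47.07
tcp_pos: [0.567, -0.0651, 0.0235]
eef_rot: [-3.066, 0.162, 0.107]
contact_force: [0.1, -0.1, 0.2]
grip_width: 0.0004
```

```bash
python3 -c "
from h import *
line()
goto((.567,-.070,.008),-6.6)
"
```

```text
t 47.07 s(nose est mm) -5.4 lat -1.7 z 0.0235 yaw -5.9 Falong 0.13 Flat 0.16 Fz 0.25 tilt [-0.066  0.073]
t 47.07 pos [ 0.567  -0.0651  0.0235] yaw -5.9 F [ 0.15 -0.14  0.25] w 0.0004 tilt [-0.066   0.0731 -0.9951]
 shift now-axes [0.0016 0.0058 0.0151] turn 0.7 shift after-turn axes [0.0017 0.0058 0.0151] j7 -0.94
```

send_rows:
  moves:
    - [0.001,0.003,0.005,0.7]
    - [0,0.005,0.005,0]
    - [0,0.006,0.003,0]
    - [0,0.005,0,0]
    - [0,0.003,0,0]
    - [0,0.002,0,0]
    - [0,0,0,0]

```text
clock: 47.65
tcp_pos: [0.5654, -0.092, 0.01]
eef_rot: [-3.066, 0.184, 0.102]
contact_force: [0.6, 0.1, 0.1]
grip_width: 0.0005
```

```bash
python3 -c "
from h import *
line()
"
```

```text
t 47.65 s(nose est mm) 21.5 lat -0.3 z 0.01 yaw -6.72 Falong -0.15 Flat 0.55 Fz 0.09 tilt [-0.062  0.072]
```

send_rows:
  moves:
    - [0,0.002,0,0]
    - [0,0.0025,-0.0003,0]
    - [0,0.002,-0.0003,0]
    - [0,0.001,0,0]

```text
clock: 47.98
tcp_pos: [0.5648, -0.1001, 0.0107]
eef_rot: [-3.065, 0.183, 0.1]
contact_force: [1.0, 0.1, 0.3]
grip_width: 0.0005
```

```bash
python3 -c "
from h import *
line()
"
```

```text
t 47.98 s(nose est mm) 29.6 lat 0.1 z 0.0107 yaw -6.72 Falong -0.18 Flat 0.94 Fz 0.3 tilt [-0.061  0.073]
```

send_rows:
  moves:
    - [0,0.002,-0.0003,0]
    - [0,0.003,-0.0003,0]
    - [0,0.003,-0.0003,0]

```text
clock: 48.23
tcp_pos: [0.565, -0.101, 0.0108]
eef_rot: [-3.055, 0.176, 0.101]
contact_force: [0.7, 8.3, 1.9]
grip_width: 0.0003
```

```bash
python3 -c "
from h import *
line()
"
```

```text
t 48.23 s(nose est mm) 30.4 lat 0.4 z 0.0108 yaw -6.44 Falong -8.35 Flat -0.27 Fz 1.94 tilt [-0.061  0.083]
```

send_rows:
  moves:
    - [0,0.0035,-0.001,0]
    - [0,0.0035,-0.0007,0]

```text
clock: 48.4
tcp_pos: [0.5649, -0.1011, 0.0114]
eef_rot: [-3.046, 0.168, 0.104]
contact_force: [0.6, 9.4, 0.1]
grip_width: 0.0006
```

```bash
python3 -c "
from h import *
line()
"
```

```text
t 48.4 s(nose est mm) 30.5 lat 0.3 z 0.0114 yaw -6.12 Falong -9.42 Flat -0.48 Fz 0.05 tilt [-0.063  0.092]
```

send_rows:
  moves:
    - [0,0.0037,-0.0005,0]
    - [0,0.0037,-0.0005,0]

```text
clock: 48.57
tcp_pos: [0.5648, -0.101, 0.0112]
eef_rot: [-3.036, 0.159, 0.107]
contact_force: [1.1, 8.7, -0.8]
grip_width: 0.0004
```

```bash
python3 -c "
from h import *
line()
"
```

```text
t 48.57 s(nose est mm) 30.4 lat 0.2 z 0.0112 yaw -5.78 Falong -8.73 Flat 0.09 Fz -0.85 tilt [-0.065  0.103]
```

send_rows:
  moves:
    - [0,0.0045,-0.0005,0]
    - [0,0.0045,-0.0005,0]

```text
clock: 48.73
tcp_pos: [0.5648, -0.101, 0.0111]
eef_rot: [-3.024, 0.149, 0.11]
contact_force: [-0.4, 11.7, 4.1]
grip_width: 0.0002
```

```bash
python3 -c "
from h import *
line()
"
```

```text
t 48.73 s(nose est mm) 30.4 lat 0.2 z 0.0111 yaw -5.39 Falong -11.57 Flat -1.74 Fz 4.07 tilt [-0.067  0.115]
```

send_rows:
  moves:
    - [0,0.005,-0.0005,0]
    - [0,0.005,-0.0005,0]

```text
clock: 48.9
tcp_pos: [0.5647, -0.1009, 0.0112]
eef_rot: [-3.009, 0.138, 0.113]
contact_force: [-0.1, 11.9, 4.3]
grip_width: 0.0005
```

```bash
python3 -c "
from h import *
line()
"
```

```text
t 48.9 s(nose est mm) 30.4 lat 0.1 z 0.0112 yaw -4.95 Falong -11.82 Flat -1.5 Fz 4.25 tilt [-0.069  0.13 ]
```

send_rows:
  moves:
    - [0,-0.003,0,0]
    - [0,-0.005,0,0]
    - [0,-0.006,-0.002,0]
    - [0,-0.006,-0.005,0]
    - [-0.004,-0.004,-0.01,0]
    - [-0.008,-0.002,-0.015,0]
    - [-0.012,0,-0.02,0]
    - [-0.015,0,-0.02,0]
    - [-0.015,0,-0.02,0]
    - [-0.015,-0.005,-0.02,0]
    - [-0.015,-0.01,-0.01,0]
    - [-0.015,-0.015,0,0]
    - [-0.015,-0.02,0,0]
    - [-0.01,-0.02,0,0]
    - [-0.005,-0.02,0,0]
    - [0,-0.02,0,0]
    - [0,-0.02,0,0]
    - [0,-0.01,0,0]
    - [0,0,0,0]

```text
clock: 50.48
tcp_pos: [0.4525, 0.0632, 0.1792]
eef_rot: [-3.002, 0.149, 0.106]
contact_force: [-0.5, 0.4, 0.3]
grip_width: 0.0007
```

```bash
python3 -c "
from h import *
line()
p,d=snapshot('top');np.savez('top22.npz',p=p,d=d);cv2.imwrite('pics/t22.png',p[:,:,::-1])
crop(p,280,150,480,300,4,'pics/c22.png')
u=np.array([np.cos(np.radians(-96.6)),np.sin(np.radians(-96.6))]);n=np.array([-u[1],u[0]])
for q in ('21','22'):
  f=np.load('top%s.npz'%q);p,d=f['p'],f['d'];W=cloud('top',p,d)
  X=W[green(p)>0];X=X[(abs(X[:,2]-.018)<.006)&(X[:,1]<-.05)];s=1000*(X[:,:2]-[.5585,-.1537])@u
  print(len(X),np.percentile(s,[0,1,3,50,99]).round(1))
a=np.load('top21.npz')['p'].astype(int);b=p.astype(int)
g=lambda im: im[210:240,375:410]
for r in (218,222,226,229): print(r,np.round(p[r,380:392,1]),np.round(a[r,380:392,1]))
pp,dd=snapshot('side');crop(pp,200,120,460,300,3,'pics/s22.png')
"
```

```text
t 50.48 s(nose est mm) -119.8 lat -130.2 z 0.1792 yaw -5.38 Falong -0.38 Flat -0.52 Fz 0.32 tilt [-0.064  0.137]
277 [-43.8 -43.7 -43.2 -25.9  -1.2]
137 [-25.6 -25.5 -24.9 -11.4  -0.8]
218 [67 67 69 66 68 71 67 68 69 68 67 68] [170 169 167 158 135 114 140 173 191 195 194 183]
222 [66 69 69 70 69 68 67 68 68 68 67 67] [171 168 159 136 104 112 152 181 179 159 128  96]
226 [68 69 69 70 68 69 69 67 69 68 68 67] [165 163 154 129 109 126 157 168 148 116 100  97]
229 [68 67 67 68 67 68 66 70 67 68 69 64] [164 157 135 107  98 123 153 167 161 157 157 158]
```

View pics/c22.png

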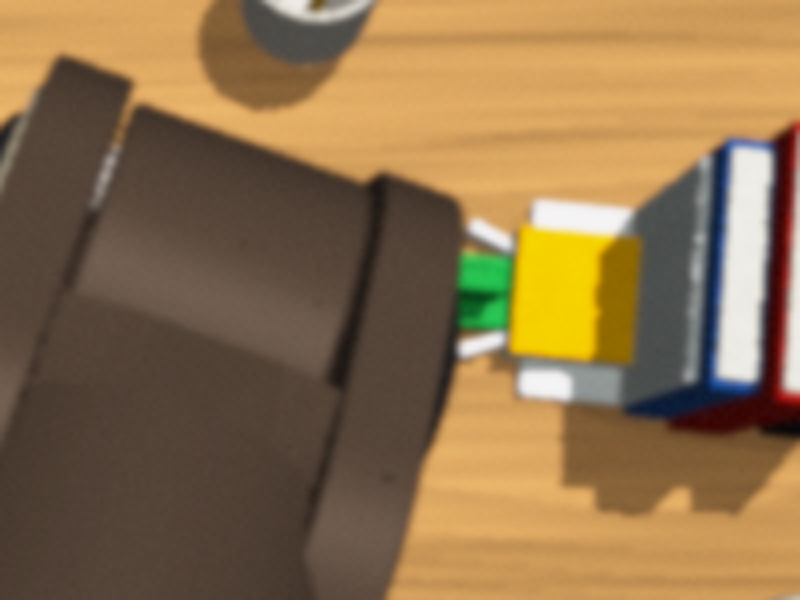

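View pics/s22.png

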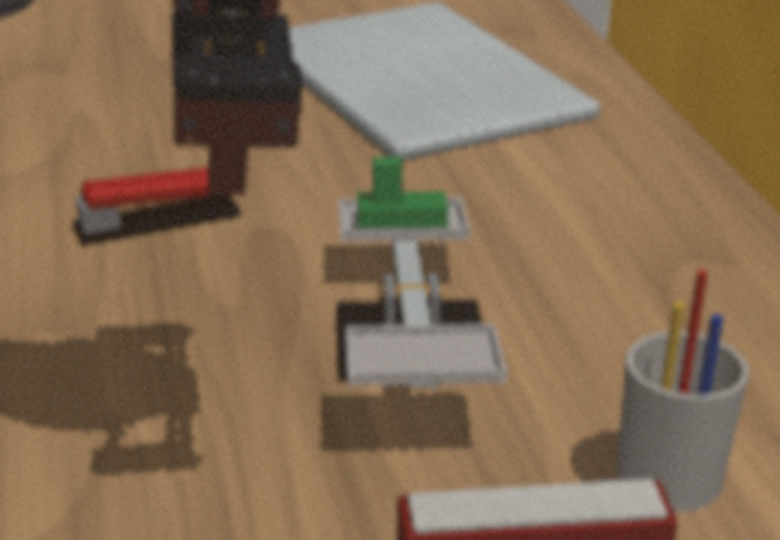

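send_rows:
  moves:
    - [0,-0.01,0,0]
    - [0,-0.018,0,0]
    - [0,-0.018,0,0]
    - [0,-0.015,0,0]
    - [0,-0.008,0,0]
    - [0,0,0,0]

```text
clock: 51.08
tcp_pos: [0.4609, 0.1256, 0.1882]
eef_rot: [-3.004, 0.173, 0.105]
contact_force: [1.3, 0.8, 0.4]
grip_width: 0.0004
```

```bash
python3 -c "
from h import *
line()
p,d=snapshot('top');np.savez('top23.npz',p=p,d=d)
crop(p,340,180,460,270,6,'pics/c23.png')
u=np.array([np.cos(np.radians(-96.6)),np.sin(np.radians(-96.6))])
for q in ('21','23'):
  f=np.load('top%s.npz'%q);p,d=f['p'],f['d'];W=cloud('top',p,d)
  X=W[green(p)>0];X=X[(abs(X[:,2]-.018)<.006)&(X[:,1]<-.05)];s=1000*(X[:,:2]-[.5585,-.1537])@u
  print(len(X),np.percentile(s,[0,1,3,50,99]).round(1))
a=np.load('top21.npz')['p'].astype(float);b=np.load('top23.npz')['p'].astype(float)
# subpixel shift of the slug rear edge + fin region
A=cv2.cvtColor(a[208:238,376:404].astype(np.float32)/255,cv2.COLOR_RGB2GRAY);B=cv2.cvtColor(b[208:238,376:404].astype(np.float32)/255,cv2.COLOR_RGB2GRAY)
ra=a[216:230,378:396,0].mean(0);rb=b[216:230,378:396,0].mean(0)
x=np.arange(378,396);print([round(float(np.interp(-100,-r,x)),2) for r in (ra,rb)]);print(ra.round(),rb.round())
"
```

```text
t 51.08 s(nose est mm) -182.8 lat -129.0 z 0.1882 yaw -6.29 Falong -0.95 Flat 1.15 Fz 0.44 tilt [-0.062  0.134]
277 [-43.8 -43.7 -43.2 -25.9  -1.2]
275 [-43.8 -43.4 -43.1 -25.7  -1. ]
[384.69, 384.82]
[219. 219. 219. 218. 208. 182. 136.  84.  49.  38.  35.  30.  28.  24.
  21.  19.  18.  20.] [221. 220. 221. 220. 212. 189. 144.  90.  52.  39.  35.  32.  27.  25.
  22.  18.  18.  20.]
```

View pics/c23.png

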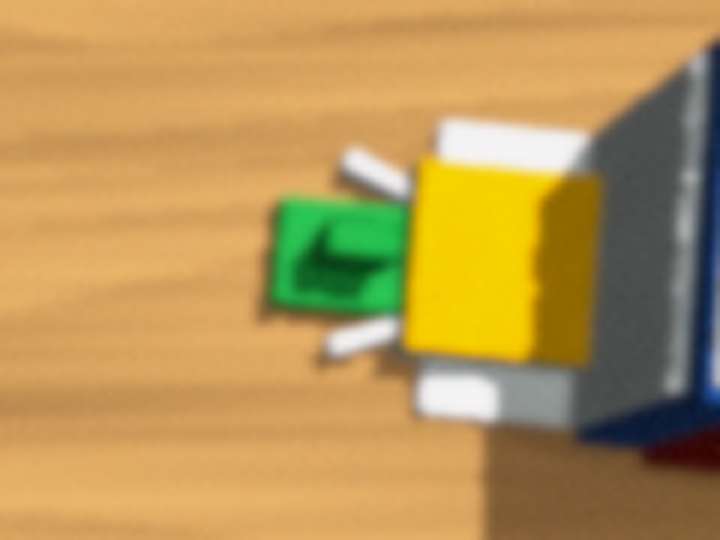

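```bash
python3 -c "
from h import *
print(bot.sign_off())"
```

```text
the job is handed in; nothing more can be done
None
```

The job is done and handed in at about 51 s: the right-hand slug was the heavier one, and it is now in the bookend tunnel against the plunger.

**Weighing:** I set one slug on each pan. The right pan dropped (beam about -0.11 rad), so the right slug is the steel one.

**Insertion:** I set the steel slug on the desk in front of the tunnel, let go, and nudged it sideways into line. I then pushed it in from behind with closed fingers instead of gripping it. Repeated moves had left the gripper tilted several degrees, and gripping the fin would have tipped the slug.

**Plunger:** It started to give where the force reached 5–7 N. I pressed at about 10 N; the highest reading was 11.9 N. I estimate it went in 6.5–7 mm, which is past half. A second press moved the slug only about 0.25 mm, so it had stayed where it was pushed.

**Last checks:**
- The steel slug sits straight in the tunnel.
- The other slug lies in the left pan.
- The cup, tape, stapler and books look unmoved.
- The gripper is clear of everything.

**Uncertainty and mismatches:**
- The plunger travel is inferred from the arm's position, the forces and the camera, not measured directly. A rougher check from the pictures gave 5.3–6.6 mm, still over half but with less margin.
- My arm-based depth for the nose read about 4 mm deeper than the camera showed. I put that down to an overestimated finger thickness.

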